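# Fit the drum arbor in the bench grinding spindle

## Task

Take the arbor with the straight cylindrical drum out of the wooden rack, set its tapered shank lightly into the spindle's raised sleeve until its collar rests on the sleeve, and let go. Then pick up the dark rubber block and tap it down on the arbor's top (the block, not the gripper, must drive it) until the sleeve is fully down, flush with the housing, and locked. Lay the block back flat on the bench; leave the cone arbor in its rack and do not knock over the glue bottle or push it about.

Things in the scene. Friction and masses are not known exactly. Their poses are not given: they have to be found in the camera images.
- drum_arbor: Loose arbor, 0.18 kg, standing upright in one of the rack's two holes (either one). From its lower end up: steel taper shank 40 mm long (diameter 7 mm at the tip, 16 mm at the top), steel collar diameter 30 x 6 mm, neck diameter 16 x 14 mm, dark cylindrical drum diameter 36 x 28 mm, flat round steel cap diameter 22 x 4 mm. 92 mm in all. Origin: centre of the shank's tip; z runs up the shank towards the cap. It is round: its yaw means nothing.
- drum_mid (a point): Centre of the drum of the drum arbor, 74 mm above the shank's tip; the place to grip it (36 mm across, fingers from above). The cap's flat top is 18 mm above this point, the collar's underside 34 mm below it.
- drum_seat (a point): Centre of the underside of the drum arbor's collar, 40 mm above the shank's tip. It coincides with the sleeve mouth when the arbor is seated.
- cone_mid (a point): Middle of the cone arbor (a bystander): same shank, collar and neck, but with a pointed conical head (36 mm wide at its base, 34 mm high) in place of the drum; this point is on its axis, 74 mm above the shank's tip. It stands in the rack's other hole.
- rack: Fixed wooden rack 66 x 164 x 50 mm; origin at the centre of its underside, x across it, y along its length. Two upright holes of diameter 21 mm, 45 mm either side of its centre along y. The arbors hang in them by their collars, with the collars on the rack's top.
- spindle: Fixed bench grinding spindle: steel base plate 235 x 124 x 8 mm, upright grey cylindrical housing 72 mm in diameter whose top is 60 mm above the bench, and behind it (its +x) a belt guard and a motor can 60 mm high. Origin: on the housing's axis at bench height; z up.
- sleeve_mouth (a point): Centre of the top rim of the spindle's steel sleeve, on the housing's axis; it moves down with the sleeve (66 mm above the bench when raised, 60 mm when locked flush with the housing). The sleeve is 32 mm across outside; its upright tapered bore is 19 mm wide at the mouth and about 10.5 mm wide 40 mm down, which leaves the seated shank about 1.5 mm all round; let go when partly in, the arbor slides down the taper by itself.
- sleeve (a joint): How far the sleeve has been driven down, m: 0 raised (6 mm proud of the housing), 0.006 fully down, flush and locked (end stop). It resists by friction: about 12 N to start it, rising to about 16 N near the end, and stays where it is left. Pressing the arbor into it with less than 8 N does not move it.
- rubber_block: Loose dark rubber block, 36 mm (x) x 60 mm (y) x 24 mm high, 0.05 kg, lying flat on the bench; origin at the centre of its underside, z up.
- block_mid (a point): Centre of the rubber block, 12 mm above its underside. Grip it across its 36 mm width by its upper half, so that its underside stays clear of the fingertips for tapping.
- bottle: Loose glue bottle (a bystander), diameter 46 mm, 144 mm tall, standing on the bench; origin at the centre of its underside, z up.
Not all that is in view belongs to the job. Several things have the shape of the rubber_block; the one meant has the colours described above.

How it is judged:
On the way, in this order (a step that is already met when the one before it is completed fails the run):
1. the drum arbor stands in the raised sleeve with its collar on the rim, let go, sleeve not yet driven down (less than 3 mm) (distance between drum_seat and sleeve_mouth below 0.004 m and angle between drum_arbor's own z axis and vertical below 0.06 rad and contact force between the fingers and drum_arbor below 0.2 N and value of joint sleeve below 0.003 m), for 0.2 s.
2. the sleeve is driven down (more than 4.8 mm) with the rubber block pressing on the arbor (value of joint sleeve above 0.0048 m and contact force between rubber_block and drum_arbor above 2 N).
At the end, for the whole second after the job is handed in: The drum arbor stands upright (within 0.06 rad) in the sleeve with its collar on the rim (within 4 mm), the sleeve is down by more than 4.8 mm of its 6 mm, and the rubber block lies flat and at rest on the bench (its centre less than 15.5 mm up) (distance between drum_seat and sleeve_mouth below 0.004 m and angle between drum_arbor's own z axis and vertical below 0.06 rad and value of joint sleeve above 0.0048 m and height (world z) of block_mid between 0.008 and 0.0155 m and linear speed of each of rubber_block, drum_arbor below 0.02 m/s); the robot touches nothing.
It fails at once if the cone arbor is moved by more than 20 mm (distance of cone_mid from where it was at the start of the episode above 0.02 m).
It fails at once if the glue bottle is shifted by more than 40 mm or tipped over (distance of bottle from where it was at the start of the episode above 0.04 m or angle between bottle's own z axis and vertical above 0.5 rad).
It fails at once if the fingers themselves drive the sleeve down through the arbor (over 8 N on the arbor with the sleeve more than 3 mm down) (contact force between the fingers and drum_arbor above 8 N and value of joint sleeve above 0.003 m).
It also fails if it takes over 64 s, if anything falls off the work surface, if the arm or the gripper's body presses on something with over 40 N, if the wrist force passes 120 N, or if a joint passes its speed limit or range.

## Robot

A 6-joint arm with a two-finger parallel gripper is mounted at the origin on a cart in front of the work surface, level with it; the furniture and walls round the work are solid. World frame = base frame: x ahead of the robot, y to its left, z up, the work surface at z = 0. Lengths are in m, angles in rad, forces in N, time in s.
With the tool pointing down it reaches from about 0.25 to 0.775 m from the base axis. Payload 4 kg.
Tool frame: the origin (TCP) lies midway between the tips of the shut fingers; the grasp point (between the pads) lies robot.tcp_to_grasp behind it (robot.tcp_to_grasp is the distance from the TCP to the grasp point, in m); y points along the fingers, x is the direction in which the jaws open and shut, and the axes are right-handed (so a half turn about y gives the same grasp; the last joint's range is limited). The gripper opens to 94 mm and grips with 3 to 60 N. Pads are 16 mm wide; open, the fingers measure 119 mm over their backs; the gripper's body (75 mm by 177 mm) begins 78 mm behind the grasp point.
Start: joints at [-1.426, 0.087, 1.371, -0, 1.684, -0.103], TCP at [0.135, -0.533, 0.206] pointing down, gripper open.
Joint ranges: [-3.1, 3.1], [-0.76, 2.03], [0.27, 2.55], [-1.08, 4.22], [0.17, 2.65], [-2.57, 2.57]. Speed limits (rad/s): [2.79, 2.79, 3.14, 3.14, 3.14, 3.14].

## Interface

Orientations are given as [roll, pitch, yaw] about the fixed x, y, z axes, in that order (R = Rz(yaw) Ry(pitch) Rx(roll)).
In Python, from bench import robot gives the robot as it stands.
- The arm moves only by the tool arm_command, never from a script. Its argument "series" is text: rows parted by semicolons, each of 7 numbers parted by spaces: the turn, a rotation vector about the tool's x, y, z in rad, then the shift along the tool's x, y, z in m, then the finger opening in m, from 0 to 0.094. A call has 1 to 12 rows; each row shifts and turns the pose as measured when the row begins, along the tool's axes as they then stand; what a row does not reach is not made up. A row lasts 1/10 s, in which the tool goes at most 50 mm and 8.59 degrees, less where a joint would pass 70% of its speed; a pose out of reach is approached as far as the arm can. A call with a gripper value outside its range is refused whole. The fingers move at their own pace and stop on an object; the grip force is fixed at half the most. Time passes only in rows, so rows that do not move let the fingers close. It gives the time, the measured TCP pose, the force and the opening at its end, in the units of the state.
- robot.get_obs(): the state, without advancing time (a new reading comes with each control period).
- robot.snapshot(name): name is "side" or "top" or "wrist"; returns the picture (384x512x3 uint8, blue, green, red); there is no depth.
- robot.camera_params(name): a dict with "fx", "fy", "cx", "cy" (pixels), "distortion" ([k1, k2, p1, p2, k3] as OpenCV has them; the pictures are not rectified), "extrinsics" (4x4, takes a point from camera to world coordinates). Camera axes: x right, y up, looking along -z (the intrinsics and any distortion apply to the point x, -y, -z); pixel columns grow to the right and rows downward; lengths in m; the calibration is good to about 2 mm. A picture is of the moment at which its call begins: read the wrist's pose just before it. camera_params takes no time and is no camera call; for the wrist camera it gives the pose at the moment of the call.
- robot.close_job(): hands the job in, once; it reports no verdict.
Trained networks look in the newest picture that a camera, given by its name, has taken for a name from the list of things; names that differ only in an ending like _2 or _b are one class to them, and where a whole thing is asked for, a point or a joint stands for the part that bears it (a point fixed in the world has none). Each returns a list of dicts, best first, with "score" (0 to 1); they miss things now and then, are a little off and sometimes report something else, mostly with a low value. They report only what shows in the picture. A call takes as long as a camera call. They do not tell look-alikes from the thing itself.
- robot.spot_in(camera, target): "centre" ([x, y, z] in m, in the coordinates of the camera as it stood for that picture, good to about 4 mm: the middle of the surface that is visible of it).
The state is a dict: "time": time; "joint_positions": joint angles; "qvel": joint speeds; "joint_torque": joint torques, N m; "tool_pos": TCP position; "ee_rot": TCP orientation; "wrist_force": force on the tool from outside, world axes, zero at the start; "wrist_torque": the same for the moment, N m; "width": finger opening in m.
Only numpy, scipy, OpenCV 4.12 (cv2) and the standard library are available. Lean on these libraries where they do the work, as an engineer would, in place of code of your own. Each camera call takes 0.05 s, during which the arm holds its last target.

## Working session

There is one attempt and no reset: what is moved stays moved. The work goes in short steps, Python scripts to look and compute and a tool call to move; the robot and the scene stay as the last step left them, time stands still between calls to the robot, and variables do not carry over. Pictures are saved under pics/ and viewed, and the job is handed in when it is done.

Besides the shell and the picture viewer there is one more tool, called after "Request:" by a JSON object that holds its "fn" and its "kwargs". arm_command: Moves the arm, as the interface text tells. Its arguments: {"type":"object","properties":{"series":{"type":"string"}},"required":["series"]}

```bash
ls; mkdir -p pics; python3 - <<'E'
from bench import robot
import cv2
o=robot.get_obs()
for k,v in o.items(): print(k,v)
print(robot.tcp_to_grasp)
for n in("side","top","wrist"):
    im=robot.snapshot(n); cv2.imwrite(f"pics/a_{n}.png",im)
    p=robot.camera_params(n); print(n,p)
E
```

```text
pics
time 0.0
joint_positions [-1.42610406e+00  8.79407854e-02  1.37225239e+00 -1.41472010e-05
  1.68360993e+00 -1.03097083e-01]
qvel [ 0.00075321 -0.00029728  0.00071623  0.00026153 -0.00184358  0.0011378 ]
joint_torque [-3.92233806e-04 -3.40179133e+01 -3.02433944e+01  7.17359246e-02
  3.29104986e-02 -1.67771868e-04]
tool_pos [ 0.13480534 -0.53264931  0.20431291]
ee_rot [-1.57058283  0.00220016 -1.32300832]
wrist_force [-0.16052982 -0.69582373  0.66868175]
wrist_torque [ 0.04073146 -0.02214147  0.03673838]
width 0.09422909111197134
0.0188
side {'fx': 465.56721095348666, 'fy': 465.56721095348666, 'cx': 253.70609137201055, 'cy': 187.66393955994894, 'distortion': array([0.02901261, 0.        , 0.        , 0.        , 0.        ]), 'extrinsics': array([[-0.95590181,  0.16851832, -0.24052712,  0.18317475],
       [-0.29329446, -0.50546842,  0.81146783,  0.99645525],
       [ 0.01516833,  0.84622884,  0.53260367,  0.75614084],
       [ 0.        ,  0.        ,  0.        ,  1.        ]])}
top {'fx': 489.7903673352536, 'fy': 489.7903673352536, 'cx': 260.4496721650889, 'cy': 195.29122526190437, 'distortion': array([-0.04131402,  0.        ,  0.        ,  0.        ,  0.        ]), 'extrinsics': array([[-0.02300202,  0.99617245, -0.0843289 ,  0.34440261],
       [-0.99972029, -0.02245559,  0.00742269, -0.01376252],
       [ 0.00550062,  0.08447605,  0.99641033,  1.53009181],
       [ 0.        ,  0.        ,  0.        ,  1.        ]])}
wrist {'fx': 269.80894286691245, 'fy': 269.80894286691245, 'cx': 255.27294573979898, 'cy': 194.19897037587648, 'distortion': array([-0.06530751,  0.        ,  0.        ,  0.        ,  0.        ]), 'extrinsics': array([[ 0.24531349,  0.93179738,  0.26753493,  0.21388841],
       [-0.96944194,  0.23632864,  0.06581113, -0.51326583],
       [-0.00190353, -0.27550394,  0.96129806,  0.38398562],
       [ 0.        ,  0.        ,  0.        ,  1.        ]])}
```

View pics/a_side.png

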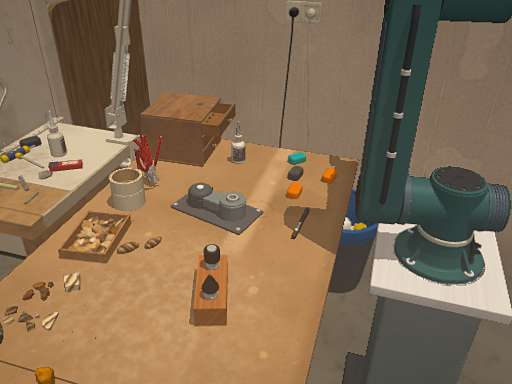

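View pics/a_top.png

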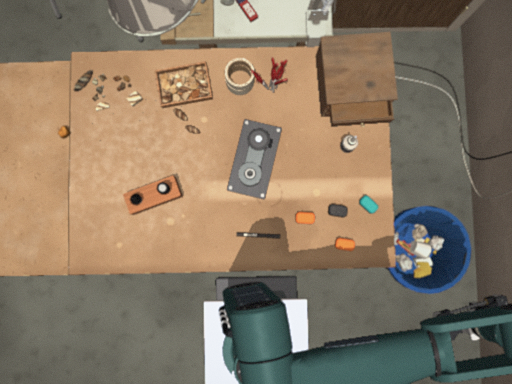

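View pics/a_wrist.png

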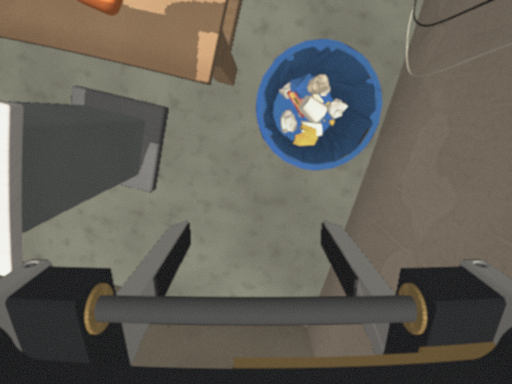

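Side view: the drum arbor is at (212,255) and the cone at (210,285) nearer the camera. Top view: drum cap (163,188), cone (136,199), spindle mouth (250,174), motor (258,139), bottle (349,142). 

Block candidates in the top view: orange (305,217), dark (338,210), orange (345,243), teal (369,204). The dark one is the one meant. I'll check it in a close crop.

```bash
cat > h.py <<'E'
import numpy as np, cv2
from bench import robot
def K(p): return np.array([[p['fx'],0,p['cx']],[0,p['fy'],p['cy']],[0,0,1.]])
def ray(p,uv):
    n=cv2.undistortPoints(np.array([[uv]],float),K(p),np.array(p['distortion']))[0,0]
    E=np.array(p['extrinsics']); d=E[:3,:3]@np.array([n[0],-n[1],-1.]); return E[:3,3],d
def at(p,uv,z):
    o,d=ray(p,uv); return o+d*(z-o[2])/d[2]
def proj(p,X):
    E=np.array(p['extrinsics']); c=E[:3,:3].T@(np.array(X,float)-E[:3,3]); c=c*[1,-1,-1]
    return cv2.projectPoints(c.reshape(1,1,3),np.zeros(3),np.zeros(3),K(p),np.array(p['distortion']))[0][0,0]
def tri(p1,u1,p2,u2):
    (a,d),(b,e)=ray(p1,u1),ray(p2,u2); d=d/np.linalg.norm(d); e=e/np.linalg.norm(e)
    s=np.linalg.lstsq(np.stack([d,-e],1),b-a,rcond=None)[0]
    P,Q=a+s[0]*d,b+s[1]*e; return (P+Q)/2,np.linalg.norm(P-Q)
def world(p,c):
    E=np.array(p['extrinsics']); return E[:3,:3]@np.array(c)+E[:3,3]
E
python3 - <<'E'
from h import *
im=cv2.imread('pics/a_top.png')
c=[im[165:225,115:195],im[150:200,215:295],im[190:255,290:385],im[125:160,325:375]]
cv2.imwrite('pics/b.png',np.vstack([np.hstack([cv2.resize(x,(400,300),interpolation=cv2.INTER_CUBIC) for x in c[:2]]),np.hstack([cv2.resize(x,(400,300),interpolation=cv2.INTER_CUBIC) for x in c[2:]])]))
P={n:robot.camera_params(n) for n in('side','top')}
for n in P: 
    robot.snapshot(n)
    for t in('drum_arbor','cone_mid','spindle','sleeve','rubber_block','bottle','rack'):
        for r in robot.spot_in(n,t)[:4]:
            w=world(P[n],r['centre']); print(n,t,round(r['score'],2),w.round(3),proj(P[n],w).round(0))
print(robot.get_obs()['time'])
E
```

```text
side drum_arbor 0.62 [0.492 0.272 0.09 ] [211. 255.]
side cone_mid 0.73 [0.464 0.357 0.077] [209. 288.]
side spindle 0.64 [0.571 0.019 0.02 ] [219. 211.]
side sleeve 0.51 [0.542 0.008 0.065] [230. 197.]
side rubber_block 0.74 [ 0.315 -0.258  0.025] [328. 176.]
side rubber_block 0.59 [ 0.422 -0.25   0.02 ] [294. 173.]
side rubber_block 0.47 [ 0.395 -0.139  0.023] [295. 191.]
side rubber_block 0.45 [ 0.436 -0.347  0.019] [296. 158.]
side bottle 0.83 [ 0.621 -0.287  0.052] [237. 149.]
side rack 0.57 [0.467 0.366 0.053] [206. 299.]
side rack 0.32 [0.462 0.357 0.083] [210. 286.]
top cone_mid 0.59 [0.464 0.342 0.083] [137. 199.]
top spindle 0.58 [ 0.586 -0.005  0.009] [253. 160.]
top sleeve 0.65 [0.495 0.262 0.103] [163. 187.]
top rubber_block 0.79 [ 0.315 -0.279  0.022] [344. 244.]
top rubber_block 0.69 [ 0.398 -0.156  0.025] [304. 218.]
top rubber_block 0.57 [ 0.418 -0.264  0.021] [338. 211.]
top rubber_block 0.48 [ 0.439 -0.356  0.021] [367. 204.]
top bottle 0.56 [ 0.62  -0.297  0.068] [349. 143.]
top rack 0.64 [0.477 0.305 0.051] [152. 195.]
top rack 0.31 [0.491 0.261 0.103] [163. 189.]
0.95
```

View pics/b.png

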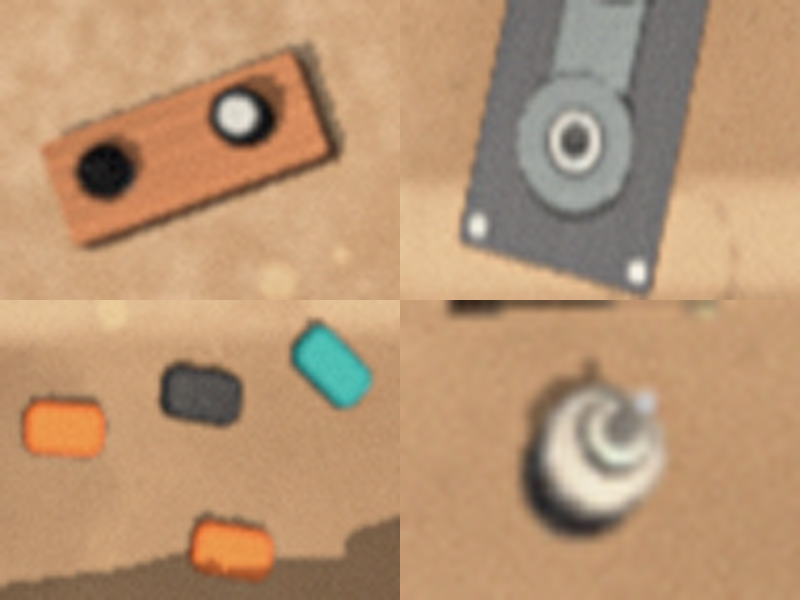

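```bash
python3 - <<'E'
from h import *
P={n:robot.camera_params(n) for n in('side','top')}
T=P['top'];im=cv2.imread('pics/a_top.png')
def blob(mask,off):
    n,l,s,c=cv2.connectedComponentsWithStats(mask.astype(np.uint8)); i=1+np.argmax(s[1:,4]); return c[i]+off,s[i,4],np.argwhere(l==i)[:,::-1]+off
g=im.min(2)
c,a,_=blob(g[180:196,154:172]>150,(154,180)); print('cap',c,a,at(T,c,.102))
c,a,_=blob(g[165:182,241:259]>165,(241,165)); print('sleeve',c,a,at(T,c,.066))
# hole dark
c,a,_=blob(im.max(2)[202:220,325:350]<95,(325,202)); pts=_; print('block',c,a,at(T,c,.024))
r=cv2.minAreaRect(pts.astype(np.float32)); print(r)
b=np.array([at(T,q,.024)[:2] for q in cv2.boxPoints(r)]); print(b.round(3), np.linalg.norm(b-np.roll(b,-1,0),axis=1))
W=np.array([at(T,q,.024)[:2] for q in pts]);w,v=np.linalg.eigh(np.cov(W.T));print('long axis',v[:,1],np.degrees(np.arctan2(v[1,1],v[0,1])),np.sqrt(w*12))
print('bottle base', at(T,(344,147),0))
S=P['side'];im=cv2.imread('pics/a_side.png')
crops=[im[235:330,180:240],im[175:235,165:270]]
cv2.imwrite('pics/c.png',np.hstack([cv2.resize(crops[0],(360,570),interpolation=cv2.INTER_CUBIC),cv2.resize(crops[1],(440,570),interpolation=cv2.INTER_CUBIC)]))
o=robot.get_obs();print(o['tool_pos'],cv2.Rodrigues(np.eye(3))[0].ravel())
from scipy.spatial.transform import Rotation as R
print(R.from_euler('xyz',o['ee_rot']).as_matrix().round(3))
E
```

```text
cap [162.         187.58974359] 39 [0.4944251 0.2636456 0.102    ]
sleeve [249.70454545 173.        ] 44 [0.53639637 0.00613302 0.066     ]
block [337.25      209.9787234] 188 [ 0.42108051 -0.26074223  0.024     ]
((337.1307678222656, 209.95387268066406), (18.357141494750977, 11.039091110229492), 7.125016689300537)
[[ 0.408 -0.23 ]
 [ 0.442 -0.235]
 [ 0.434 -0.291]
 [ 0.4   -0.286]] [0.03413645 0.0567449  0.03414826 0.05663757]
long axis [0.16776259 0.98582743] 80.342243031309 [0.03320833 0.05481816]
bottle base [ 0.62151233 -0.29346986  0.        ]
[ 0.13490945 -0.53323745  0.20554986] [0. 0. 0.]
[[ 0.245  0.     0.969]
 [-0.969 -0.     0.245]
 [ 0.    -1.    -0.   ]]
```

View pics/c.png

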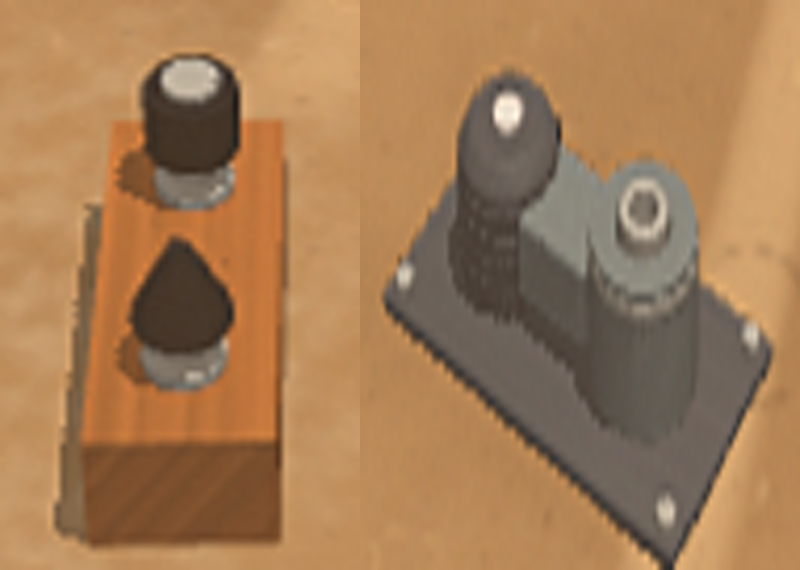

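```bash
cat >> h.py <<'E'
from scipy.spatial.transform import Rotation as R
def plan(target,yaw,n,op,pose=None):
    o=robot.get_obs(); p=np.array(o['tool_pos']); M=R.from_euler('xyz',o['ee_rot'])
    T=R.from_matrix(np.array([[np.cos(yaw),0,-np.sin(yaw)],[np.sin(yaw),0,np.cos(yaw)],[0,-1,0]]))
    print('pos',p.round(4),'yaw',round(o['ee_rot'][2],3),'t',round(o['time'],2),'w',round(o['width'],4),'F',np.round(o['wrist_force'],1))
    rv=(M.inv()*T).as_rotvec(); rows=[]
    st=(np.array(target)-p)/n
    for i in range(n):
        C=M*R.from_rotvec(rv*i/n)
        s=C.inv().apply(st); t=rv/n
        rows.append(' '.join('%g'%round(x,4) for x in [*t,*s,op]))
    for i in range(0,n,12): print(';'.join(rows[i:i+12]))
    if n>1: print('per row mm',np.linalg.norm(st)*1e3,'deg',np.degrees(np.linalg.norm(rv))/n)
E
python3 - <<'E'
from h import *
P={n:robot.camera_params(n) for n in('side','top')}
print(at(P['side'],(211.7,248),.102),at(P['side'],(233,197.1),.066),tri(P['side'],(211.7,248),P['top'],(162.2,187.7)),tri(P['side'],(233,197.1),P['top'],(249.7,173)))
plan([.495,.264,.20],np.arctan2(.264,.495),22,.08)
E
```

```text
[0.49307512 0.2650612  0.102     ] [0.5337726  0.00821486 0.066     ] (array([0.49404685, 0.26330467, 0.10041026]), np.float64(0.00042720849522587153)) (array([0.53563632, 0.00591715, 0.0643499 ]), np.float64(0.002000515130579219))
pos [ 0.1349 -0.5332  0.2055] yaw -1.323 t 0.95 w 0.0939 F [0.  0.4 0.1]
0 -0.0824 0 -0.0311 0.0002 0.0248 0.08;0 -0.0824 0 -0.029 0.0002 0.0272 0.08;0 -0.0824 0 -0.0266 0.0002 0.0295 0.08;0 -0.0824 0 -0.0241 0.0002 0.0316 0.08;0 -0.0824 0 -0.0214 0.0002 0.0335 0.08;0 -0.0824 0 -0.0186 0.0002 0.0351 0.08;0 -0.0824 0 -0.0156 0.0002 0.0366 0.08;0 -0.0824 0 -0.0126 0.0002 0.0377 0.08;0 -0.0824 0 -0.0094 0.0002 0.0386 0.08;0 -0.0824 0 -0.0062 0.0002 0.0393 0.08;0 -0.0824 0 -0.003 0.0002 0.0397 0.08;0 -0.0824 0 0.0003 0.0003 0.0398 0.08
0 -0.0824 0 0.0036 0.0003 0.0396 0.08;0 -0.0824 0 0.0068 0.0003 0.0392 0.08;0 -0.0824 0 0.01 0.0003 0.0385 0.08;0 -0.0824 0 0.0132 0.0003 0.0375 0.08;0 -0.0824 0 0.0162 0.0003 0.0363 0.08;0 -0.0824 0 0.0191 0.0003 0.0349 0.08;0 -0.0824 0 0.0219 0.0003 0.0332 0.08;0 -0.0824 0 0.0246 0.0003 0.0312 0.08;0 -0.0824 0 0.0271 0.0003 0.0291 0.08;0 -0.0824 0 0.0294 0.0003 0.0268 0.08
per row mm 39.76385773215968 deg 4.721507338890877
```

The two cameras agree: drum axis at about (0.494, 0.264), sleeve at about (0.5355, 0.0065), both within about 3 mm. The crop confirms the dark grey block. Moving to above the drum.

Request:
{"fn": "arm_command", "kwargs": {"series": "0 -0.082 0 -0.031 0 0.025 0.08;0 -0.082 0 -0.029 0 0.027 0.08;0 -0.082 0 -0.027 0 0.03 0.08;0 -0.082 0 -0.024 0 0.032 0.08;0 -0.082 0 -0.021 0 0.034 0.08;0 -0.082 0 -0.019 0 0.035 0.08;0 -0.082 0 -0.016 0 0.037 0.08;0 -0.082 0 -0.013 0 0.038 0.08;0 -0.082 0 -0.009 0 0.039 0.08;0 -0.082 0 -0.006 0 0.039 0.08;0 -0.082 0 -0.003 0 0.04 0.08;0 -0.082 0 0 0 0.04 0.08"}}

```text
time: 2.15
tool_pos: [0.3314, -0.0818, 0.2053]
ee_rot: [-1.571, -0.007, -0.311]
wrist_force: [0.9, -0.4, 1.0]
width: 0.0803
```

```bash
python3 - <<'E'
from h import *
plan([.494,.264,.20],np.arctan2(.264,.495),12,.08)
E
```

```text
pos [ 0.3314 -0.0818  0.2053] yaw -0.311 t 2.15 w 0.0803 F [ 0.9 -0.4  1. ]
0.0003 -0.0668 0.0006 0.0041 0.0005 0.0316 0.08;0.0003 -0.0668 0.0006 0.0062 0.0005 0.0312 0.08;0.0003 -0.0668 0.0006 0.0082 0.0005 0.0308 0.08;0.0003 -0.0668 0.0006 0.0103 0.0005 0.0301 0.08;0.0003 -0.0668 0.0006 0.0123 0.0005 0.0294 0.08;0.0003 -0.0668 0.0006 0.0142 0.0005 0.0285 0.08;0.0003 -0.0668 0.0006 0.0161 0.0005 0.0275 0.08;0.0003 -0.0668 0.0006 0.0179 0.0005 0.0264 0.08;0.0003 -0.0668 0.0006 0.0196 0.0005 0.0251 0.08;0.0003 -0.0668 0.0006 0.0212 0.0005 0.0237 0.08;0.0003 -0.0668 0.0006 0.0228 0.0005 0.0223 0.08;0.0003 -0.0668 0.0006 0.0242 0.0005 0.0207 0.08
per row mm 31.843997956978697 deg 3.8247783275136116
```

Request:
{"fn": "arm_command", "kwargs": {"series": "0 -0.067 0.001 0.004 0 0.032 0.08;0 -0.067 0.001 0.006 0 0.031 0.08;0 -0.067 0.001 0.008 0 0.031 0.08;0 -0.067 0.001 0.01 0 0.03 0.08;0 -0.067 0.001 0.012 0 0.029 0.08;0 -0.067 0.001 0.014 0 0.0285 0.08;0 -0.067 0 0.016 0 0.0275 0.08;0 -0.067 0 0.018 0 0.026 0.08;0 -0.067 0 0.0195 0 0.025 0.08;0 -0.067 0 0.021 0 0.024 0.08;0 -0.067 0 0.023 0 0.022 0.08;0 -0.067 0 0.024 0 0.021 0.08"}}

```text
time: 3.35
tool_pos: [0.4897, 0.2853, 0.208]
ee_rot: [-1.579, -0.007, 0.534]
wrist_force: [-0.3, -0.0, -0.6]
width: 0.0799
```

Request:
{"fn": "arm_command", "kwargs": {"series": "0 0 0 0 0 0 0.08;0 0 0 0 0 0 0.08"}}

```text
time: 3.55
tool_pos: [0.4901, 0.2883, 0.2065]
ee_rot: [-1.578, -0.005, 0.538]
wrist_force: [0.2, -0.1, -0.2]
width: 0.0797
```

```bash
python3 - <<'E'
from h import *
p=robot.camera_params('wrist');im=robot.snapshot('wrist');cv2.imwrite('pics/d.png',im)
print(proj(p,[.494,.264,.102]),proj(p,[.494,.264,.088]))
for t in('drum_arbor','cone_mid'):
    for r in robot.spot_in('wrist',t)[:2]: w=world(p,r['centre']);print(t,r['score'],w,proj(p,w))
plan([.494,.264,.20],np.arctan2(.264,.495),1,.08)
E
```

```text
[245.78945259 211.99994059] [246.12944594 207.84569211]
drum_arbor 0.93 [0.49574428 0.27085706 0.09747812] [250.30519364 206.44093091]
cone_mid 0.85 [0.46684753 0.3541143  0.08368864] [266.46062089 127.34802625]
pos [0.4899 0.2873 0.2069] yaw 0.537 t 3.7 w 0.0801 F [-0.8 -0.9 -0.2]
0.0075 0.0468 0.0061 -0.0085 0.007 -0.0221 0.08
```

View pics/d.png

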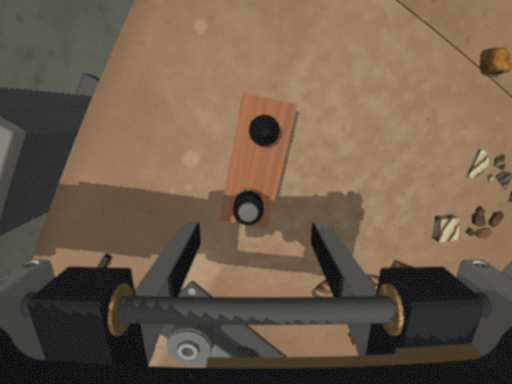

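Wrist view: drum cap at about (248,209), cone at (264,130), spindle mouth at (188,344).

```bash
python3 - <<'E'
from h import *
p=robot.camera_params('wrist');im=cv2.imread('pics/d.png')
n,l,s,c=cv2.connectedComponentsWithStats((im[198:222,238:262].min(2)>75).astype(np.uint8));print(s,c+[238,198])
print(at(p,(248,209),.102),at(p,(188,344),.066))
cv2.imwrite('pics/d2.png',cv2.resize(im[185:235,215:280],(780,600),interpolation=cv2.INTER_CUBIC))
for z in(.19,.12):
    plan([.494,.265,z],.49,3,.08)
E
```

```text
[[  0   0  24  24 310]
 [  1   5  19  18 266]] [[251.06774194 207.54193548]
 [247.67293233 211.78195489]]
[0.49428022 0.26724478 0.102     ] [0.53151719 0.02090429 0.066     ]
pos [0.4899 0.2873 0.2069] yaw 0.537 t 3.7 w 0.0801 F [-0.8 -0.9 -0.2]
0.0025 0.0156 0.002 -0.0027 0.0057 -0.007 0.08;0.0025 0.0156 0.002 -0.0025 0.0057 -0.0071 0.08;0.0025 0.0156 0.002 -0.0024 0.0057 -0.0072 0.08
per row mm 9.43158910424473 deg 0.9116115899492119
pos [0.4899 0.2873 0.2069] yaw 0.537 t 3.7 w 0.0801 F [-0.8 -0.9 -0.2]
0.0025 0.0156 0.002 -0.0028 0.029 -0.0069 0.08;0.0025 0.0156 0.002 -0.0026 0.029 -0.007 0.08;0.0025 0.0156 0.002 -0.0025 0.029 -0.0071 0.08
per row mm 29.941911533251325 deg 0.9116115899492119
```

View pics/d2.png

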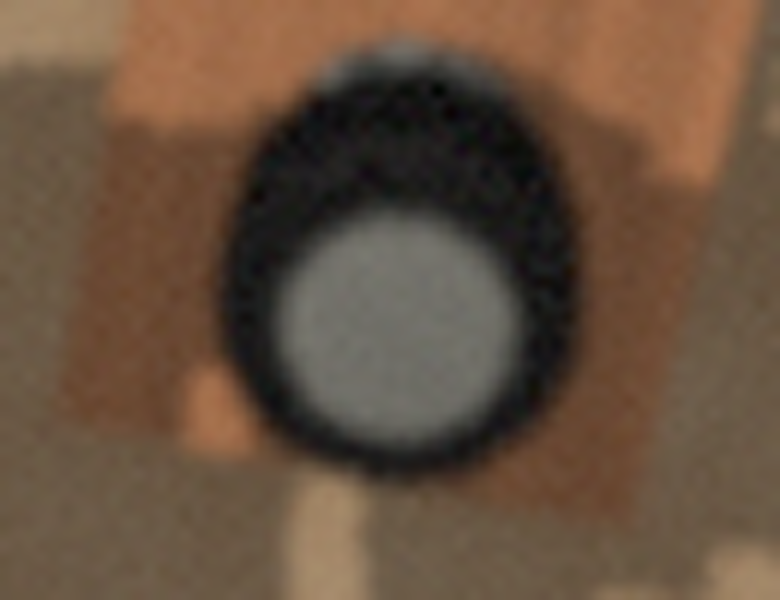

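Request:
{"fn": "arm_command", "kwargs": {"series": "0.002 0.015 0.002 -0.003 0.025 -0.006 0.08;0.002 0.015 0.002 -0.003 0.025 -0.007 0.08;0.002 0.015 0.002 -0.002 0.02 -0.006 0.08;0 0 0 0 0 0 0.08;0 0 0 0 0 0 0.08"}}

```text
time: 4.2
tool_pos: [0.4933, 0.2618, 0.1395]
ee_rot: [-1.573, -0.007, 0.483]
wrist_force: [-0.8, -0.3, 0.5]
width: 0.0798
```

```bash
python3 - <<'E'
from h import *
p=robot.camera_params('wrist');im=robot.snapshot('wrist');cv2.imwrite('pics/e.png',im)
print(proj(p,[.495,.264,.102]))
plan([.495,.264,.067],.48,3,.08)
E
```

```text
[256.74629025 212.87695251]
pos [0.4933 0.2618 0.1394] yaw 0.483 t 4.25 w 0.0802 F [-0.7  0.  -0.9]
0.0009 0.001 0.0023 0.0007 0.0242 0.0005 0.08;0.0009 0.001 0.0023 0.0007 0.0241 0.0004 0.08;0.0009 0.001 0.0023 0.0008 0.0241 0.0004 0.08
per row mm 24.164585837259896 deg 0.15082242093260492
```

View pics/e.png

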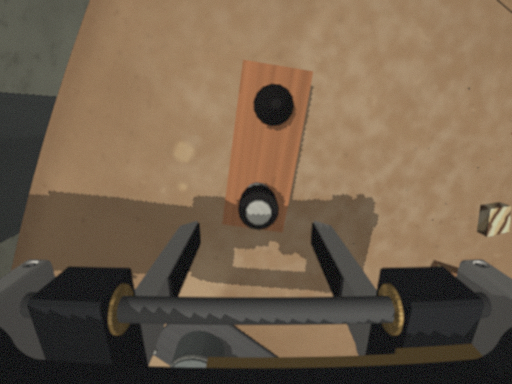

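Cap at (258,211), about 1.5 mm from the prediction. The drum lies centred between the fingers, so I'm descending and gripping.

Request:
{"fn": "arm_command", "kwargs": {"series": "0.001 0.001 0.002 0.001 0.024 0.001 0.08;0.001 0.001 0.002 0.001 0.024 0.001 0.08;0.001 0.001 0.002 0.001 0.02 0.001 0.08;0 0 0 0 0.002 0 0.08;0 0 0 0 0 0 0.08"}}

```text
time: 4.75
tool_pos: [0.5002, 0.2686, 0.0778]
ee_rot: [-1.572, -0.018, 0.48]
wrist_force: [0.2, 0.1, 0.0]
width: 0.0802
```

```bash
python3 - <<'E'
from h import *
im=robot.snapshot('side');cv2.imwrite('pics/f.png',cv2.resize(im[190:340,140:300],(640,600),interpolation=cv2.INTER_CUBIC))
plan([.495,.265,.067],.48,1,.08)
E
```

```text
pos [0.5003 0.2686 0.0781] yaw 0.48 t 4.8 w 0.0798 F [-0.2 -0.9  0.7]
0.0007 0.0002 0.0184 -0.0066 0.011 -0.0007 0.08
```

View pics/f.png

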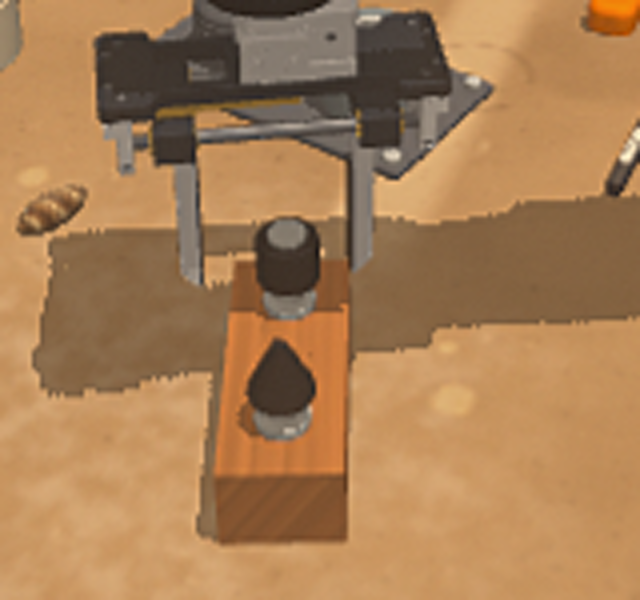

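Fingers straddle the drum at (288,255) in the crop, slightly high and off to +x. Correcting.

Request:
{"fn": "arm_command", "kwargs": {"series": "0 0 0.018 -0.006 0.011 -0.001 0.08;0 0 0 0 0 0 0.08;0 0 0 0 0 0 0.08"}}

```text
time: 5.1
tool_pos: [0.4972, 0.2656, 0.07]
ee_rot: [-1.572, -0.005, 0.481]
wrist_force: [-0.3, 0.5, -0.3]
width: 0.0798
```

```bash
python3 - <<'E'
from h import *
plan([.495,.265,.067],.48,1,.08)
E
```

```text
pos [0.4972 0.2656 0.07  ] yaw 0.481 t 5.1 w 0.0798 F [-0.3  0.5 -0.3]
0.0014 0.0005 0.0052 -0.0022 0.003 0.0005 0.08
```

Request:
{"fn": "arm_command", "kwargs": {"series": "0.001 0 0.005 -0.002 0.002 0.0005 0.08;0 0 0 0 0 0 0.034;0 0 0 0 0 0 0.034;0 0 0 0 0 0 0.034;0 0 0 0 0 0 0.03;0 0 0 0 0 0 0.03;0 0 0 0 0 0 0.03"}}

```text
time: 5.8
tool_pos: [0.4954, 0.2652, 0.0689]
ee_rot: [-1.571, -0.001, 0.48]
wrist_force: [0.3, -0.5, -0.8]
width: 0.0354
```

```bash
python3 - <<'E'
from h import *
plan([.495,.265,.16],.48,3,.03)
E
```

```text
pos [0.4954 0.2652 0.0689] yaw 0.48 t 5.8 w 0.0354 F [ 0.3 -0.5 -0.8]
0.0001 0.0002 0.0004 -0.0001 -0.0304 -0 0.03;0.0001 0.0002 0.0004 -0.0001 -0.0304 0 0.03;0.0001 0.0002 0.0004 -0.0001 -0.0304 0 0.03
per row mm 30.365308760354868 deg 0.02451657524434149
```

Drum gripped (35.4 mm). Lifting straight up.

Request:
{"fn": "arm_command", "kwargs": {"series": "0 0 0 0 -0.015 0 0.03;0 0 0 0 -0.02 0 0.03;0 0 0 0 -0.025 0 0.03;0 0 0 0 -0.025 0 0.03;0 0 0 0 -0.025 0 0.03;0 0 0 0 0 0 0.03;0 0 0 0 0 0 0.03"}}

```text
time: 6.5
tool_pos: [0.494, 0.2647, 0.1846]
ee_rot: [-1.571, 0.002, 0.481]
wrist_force: [-0.4, -0.4, -2.5]
width: 0.0352
```

```bash
python3 - <<'E'
from h import *
im=robot.snapshot('side');cv2.imwrite('pics/g.png',cv2.resize(im[150:340,130:290],(640,600),interpolation=cv2.INTER_CUBIC))
plan([.535,.007,.175],.1,12,.03)
E
```

```text
pos [0.4942 0.2648 0.1849] yaw 0.481 t 6.55 w 0.0355 F [ 0.   0.7 -0.5]
0 0.0317 -0.0001 -0.0069 0.0008 -0.0206 0.03;0 0.0317 -0.0001 -0.0063 0.0008 -0.0208 0.03;0 0.0317 -0.0001 -0.0056 0.0008 -0.021 0.03;0 0.0317 -0.0001 -0.0049 0.0008 -0.0212 0.03;0 0.0317 -0.0001 -0.0043 0.0008 -0.0213 0.03;0 0.0317 -0.0001 -0.0036 0.0008 -0.0215 0.03;0 0.0317 -0.0001 -0.0029 0.0008 -0.0216 0.03;0 0.0317 -0.0001 -0.0022 0.0008 -0.0216 0.03;0 0.0317 -0.0001 -0.0015 0.0008 -0.0217 0.03;0 0.0317 -0.0001 -0.0008 0.0008 -0.0217 0.03;0 0.0317 -0.0001 -0.0001 0.0008 -0.0218 0.03;0 0.0317 -0.0001 0.0005 0.0008 -0.0217 0.03
per row mm 21.7676195562134 deg 1.816822408935111
```

View pics/g.png

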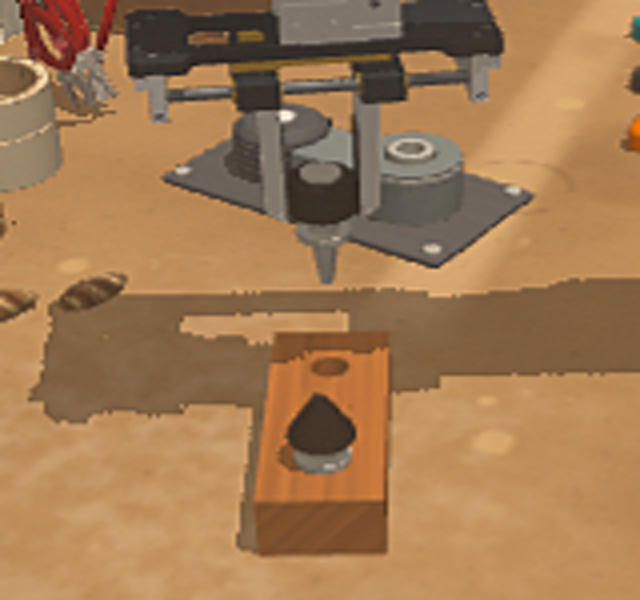

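The arbor is held upright (tip at (328,280) in the crop) and the cone is undisturbed. Carrying it to the spindle.

Request:
{"fn": "arm_command", "kwargs": {"series": "0 0.032 0 -0.007 0.001 -0.021 0.03;0 0.032 0 -0.006 0.001 -0.021 0.03;0 0.032 0 -0.006 0.001 -0.021 0.03;0 0.032 0 -0.005 0.001 -0.021 0.03;0 0.032 0 -0.004 0.001 -0.021 0.03;0 0.032 0 -0.004 0.001 -0.021 0.03;0 0.032 0 -0.003 0.001 -0.021 0.03;0 0.032 0 -0.002 0.001 -0.021 0.03;0 0.032 0 -0.002 0.001 -0.021 0.03;0 0.032 0 -0.001 0.001 -0.02 0.03;0 0 0 0 0 0 0.03;0 0 0 0 0 0 0.03"}}

```text
time: 7.75
tool_pos: [0.5144, 0.0451, 0.1512]
ee_rot: [-1.569, 0.04, 0.15]
wrist_force: [-0.2, 0.4, -1.5]
width: 0.0354
```

```bash
python3 - <<'E'
from h import *
plan([.5355,.0065,.155],.1,2,.03)
E
```

```text
pos [0.5144 0.0451 0.1512] yaw 0.15 t 7.75 w 0.0354 F [-0.2  0.4 -1.5]
-0.0002 0.0249 -0.0201 0.0075 -0.0022 -0.0206 0.03;-0.0002 0.0249 -0.0201 0.008 -0.0021 -0.0204 0.03
per row mm 22.056471756831627 deg 1.8317728671675346
```

Request:
{"fn": "arm_command", "kwargs": {"series": "0 0.025 -0.02 0.007 -0.004 -0.018 0.03;0 0.025 -0.02 0.007 -0.003 -0.018 0.03;0 0 0 0 0 0 0.03;0 0 0 0 0 0 0.03"}}

```text
time: 8.15
tool_pos: [0.5316, 0.015, 0.1544]
ee_rot: [-1.566, 0.006, 0.105]
wrist_force: [0.8, 0.4, -1.4]
width: 0.035
```

```bash
python3 - <<'E'
from h import *
plan([.5355,.0065,.155],.1,2,.03)
E
```

```text
pos [0.5316 0.015  0.1544] yaw 0.105 t 8.15 w 0.035 F [ 0.8  0.4 -1.4]
-0.0022 0.0023 -0.0028 0.0015 -0.0003 -0.0044 0.03;-0.0022 0.0023 -0.0028 0.0015 -0.0003 -0.0044 0.03
per row mm 4.686219574189216 deg 0.24246502413555898
```

Request:
{"fn": "arm_command", "kwargs": {"series": "-0.003 0.002 -0.003 0.0017 0 -0.0045 0.03;-0.002 0.002 -0.003 0.0017 0 -0.0045 0.03;0 0 0 0 0 0 0.03;0 0 0 0 0 0 0.03"}}

```text
time: 8.55
tool_pos: [0.5352, 0.0089, 0.1534]
ee_rot: [-1.57, 0.001, 0.105]
wrist_force: [-0.6, -0.4, -1.5]
width: 0.0356
```

```bash
python3 - <<'E'
from h import *
plan([.5355,.0065,.155],.1,1,.03)
o=robot.get_obs();print(o['ee_rot'])
a=robot.snapshot('side');b=robot.snapshot('top')
cv2.imwrite('pics/i.png',np.hstack([cv2.resize(a[130:240,170:270],(400,440),interpolation=cv2.INTER_CUBIC),cv2.resize(b[140:210,220:285],(400,440),interpolation=cv2.INTER_CUBIC)]))
cv2.imwrite('pics/iside.png',a)
w=robot.snapshot('wrist');cv2.imwrite('pics/iw.png',w)
E
```

```text
pos [0.5352 0.0089 0.1534] yaw 0.105 t 8.55 w 0.0356 F [-0.6 -0.4 -1.5]
-0.0006 0.0051 -0.0015 0.0001 -0.0016 -0.0025 0.03
[-1.57016082e+00  1.49760605e-03  1.05085118e-01]
```

View pics/i.png

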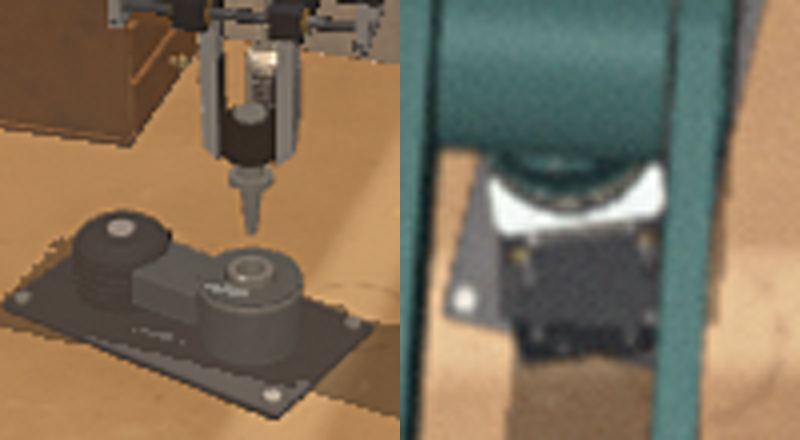

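View pics/iw.png

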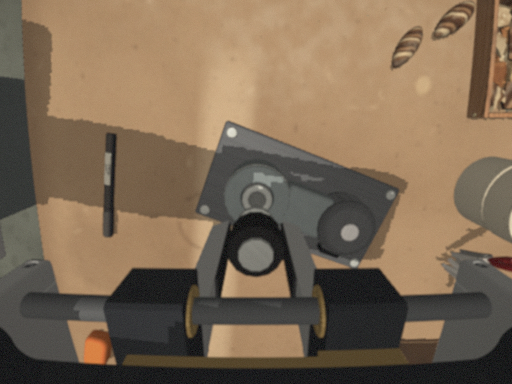

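```bash
python3 - <<'E'
from h import *
p=robot.camera_params('wrist');S=robot.camera_params('side')
im=cv2.imread('pics/iw.png');cv2.imwrite('pics/iw2.png',cv2.resize(im[170:230,215:300],(800,565),interpolation=cv2.INTER_CUBIC))
print(at(p,(257,197),.066),proj(p,[.5355,.0065,.066]))
o=robot.get_obs();t=o['tool_pos'];ax=R.from_euler('xyz',o['ee_rot']).apply([0,1,0])
print('tip pred side',proj(S,t+ax*.059),'cap pred wrist',proj(p,t-ax*.033),'mouth pred',proj(S,[.5355,.0065,.066]))
print('tip meas',170+250/4,130+233/4,'mouth',170+250/4,130+268/4)
E
```

```text
[0.53782354 0.01001972 0.066     ] [254.40675184 200.01413944]
tip pred side [232.34925731 188.17191324] cap pred wrist [253.56228856 255.25474028] mouth pred [232.60399044 196.65706803]
tip meas 232.5 188.25 mouth 232.5 197.0
```

View pics/iw2.png

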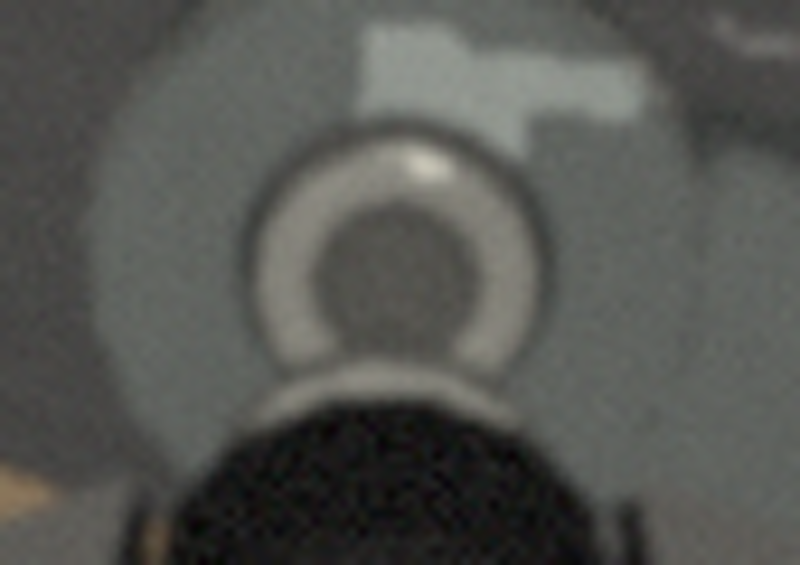

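Relative to the side camera (which agrees to 0.3 px), the tip is right over the mouth. The wrist mouth at (257,199) matches the prediction once the camera's known 2 px bias is allowed for. Shifting 2 mm in -y, then descending in stages.

Request:
{"fn": "arm_command", "kwargs": {"series": "0 0.004 -0.001 0.0005 0 -0.002 0.03;0 0 0 0 0.012 0 0.03;0 0 0 0 0.012 0 0.03;0 0 0 0 0 0 0.03;0 0 0 0 0 0 0.03"}}

```text
time: 9.2
tool_pos: [0.5354, 0.0067, 0.1266]
ee_rot: [-1.57, 0.002, 0.1]
wrist_force: [0.2, -0.7, -0.4]
width: 0.0354
```

```bash
python3 - <<'E'
from h import *
plan([.5355,.007,.098],.1,3,.03)
E
```

```text
pos [0.5354 0.0067 0.1266] yaw 0.1 t 9.2 w 0.0354 F [ 0.2 -0.7 -0.4]
-0.0003 0.0001 -0.0005 0.0001 0.0095 0.0001 0.03;-0.0003 0.0001 -0.0005 0.0001 0.0095 0.0001 0.03;-0.0003 0.0001 -0.0005 0 0.0095 0.0001 0.03
per row mm 9.525742246350397 deg 0.03469229645069211
```

Request:
{"fn": "arm_command", "kwargs": {"series": "0 0 0 0 0.007 0 0.03;0 0 0 0 0.007 0 0.03;0 0 0 0 0 0 0.03"}}

```text
time: 9.5
tool_pos: [0.5352, 0.0068, 0.1112]
ee_rot: [-1.57, 0.002, 0.1]
wrist_force: [-0.4, -0.0, -0.8]
width: 0.0356
```

```bash
python3 - <<'E'
from h import *
plan([.5355,.007,.098],.1,3,.03)
a=robot.snapshot('side')
cv2.imwrite('pics/j.png',cv2.resize(a[140:240,170:270],(600,600),interpolation=cv2.INTER_CUBIC))
E
```

```text
pos [0.5352 0.0068 0.1112] yaw 0.1 t 9.5 w 0.0356 F [-0.4 -0.  -0.8]
-0.0003 0.0001 -0.0007 0.0001 0.0044 0.0001 0.03;-0.0003 0.0001 -0.0007 0.0001 0.0044 0.0001 0.03;-0.0003 0.0001 -0.0007 0.0001 0.0044 0.0001 0.03
per row mm 4.391936743066604 deg 0.042758191102677125
```

View pics/j.png

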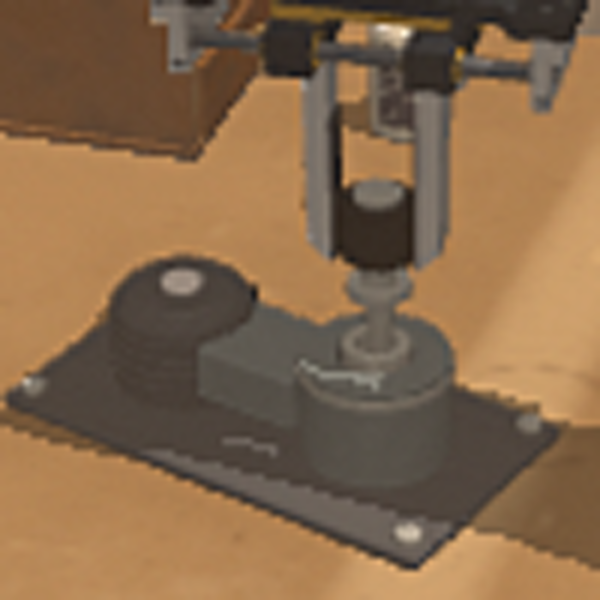

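The shank is in the mouth at (377,340) with no side force. Continuing down.

Request:
{"fn": "arm_command", "kwargs": {"series": "0 0 0 0 0.006 0 0.03;0 0 0 0 0.006 0 0.03;0 0 0 0 0 0 0.03"}}

```text
time: 9.85
tool_pos: [0.5359, 0.0067, 0.0993]
ee_rot: [-1.57, 0.0, 0.1]
wrist_force: [-0.2, -0.0, -1.8]
width: 0.0355
```

Request:
{"fn": "arm_command", "kwargs": {"series": "0 0 0 0 0.004 0 0.03;0 0 0 0 0 0 0.03"}}

```text
time: 10.05
tool_pos: [0.5359, 0.0067, 0.0949]
ee_rot: [-1.57, 0.0, 0.1]
wrist_force: [0.1, -0.6, -1.4]
width: 0.0357
```

Request:
{"fn": "arm_command", "kwargs": {"series": "0 0 0 0 0.004 0 0.03;0 0 0 0 0.002 0 0.03;0 0 0 0 0 0 0.03"}}

```text
time: 10.35
tool_pos: [0.5362, 0.0067, 0.0887]
ee_rot: [-1.57, -0.001, 0.1]
wrist_force: [-0.0, -0.3, -1.5]
width: 0.0357
```

```bash
python3 - <<'E'
from h import *
plan([.5355,.007,.085],.1,3,.03)
a=robot.snapshot('side')
cv2.imwrite('pics/k.png',cv2.resize(a[140:240,170:270],(600,600),interpolation=cv2.INTER_CUBIC))
E
```

```text
pos [0.5362 0.0067 0.0887] yaw 0.1 t 10.35 w 0.0357 F [-0.  -0.3 -1.5]
-0.0001 0.0001 0.0002 -0.0002 0.0012 0.0001 0.03;-0.0001 0.0001 0.0002 -0.0002 0.0012 0.0001 0.03;-0.0001 0.0001 0.0002 -0.0002 0.0012 0.0001 0.03
per row mm 1.2457759958915855 deg 0.016214222749730247
```

View pics/k.png

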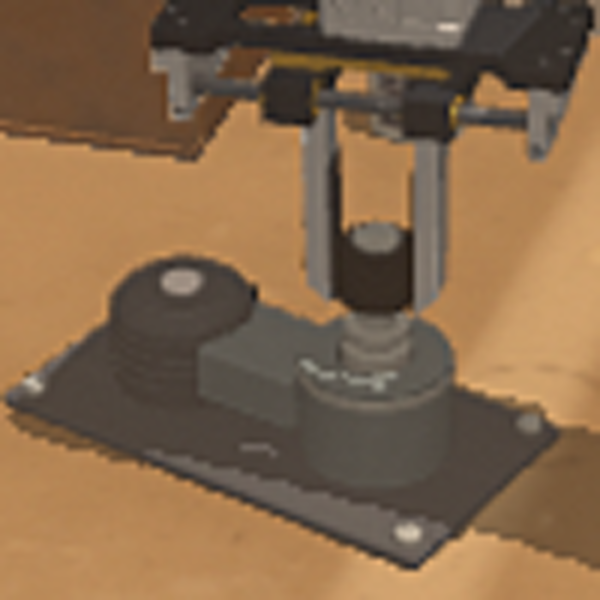

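Collar nearly on the rim at (377,350). Releasing and waiting a little.

Request:
{"fn": "arm_command", "kwargs": {"series": "0 0 0 0 0 0 0.05;0 0 0 0 0 0 0.06;0 0 0 0 0 0 0.07;0 0 0 0 0 0 0.07;0 0 0 0 0 0 0.07;0 0 0 0 0 0 0.07"}}

```text
time: 11.0
tool_pos: [0.5377, 0.0066, 0.091]
ee_rot: [-1.571, -0.005, 0.1]
wrist_force: [0.5, -0.3, 0.2]
width: 0.0699
```

```bash
python3 - <<'E'
from h import *
plan([.5355,.007,.17],.1,3,.07)
a=robot.snapshot('side')
cv2.imwrite('pics/l.png',cv2.resize(a[140:240,170:270],(600,600),interpolation=cv2.INTER_CUBIC))
S=robot.camera_params('side');print(proj(S,[.5355,.0065,.118]))
E
```

```text
pos [0.5377 0.0066 0.091 ] yaw 0.1 t 11.0 w 0.0699 F [ 0.5 -0.3  0.2]
0.0001 0.0002 0.0017 -0.0006 -0.0263 0.0002 0.07;0.0001 0.0002 0.0017 -0.0006 -0.0263 0.0002 0.07;0.0001 0.0002 0.0017 -0.0007 -0.0263 0.0002 0.07
per row mm 26.34292749392195 deg 0.09580309734184456
[232.42716788 180.17484624]
```

View pics/l.png

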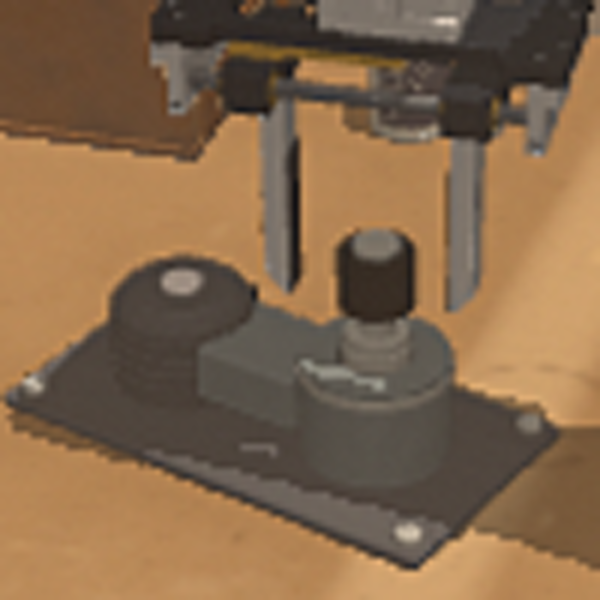

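The cap in the side view (232.8,180.5) matches the seated prediction (232.4,180.2), so it is released and seated. Rising and heading for the dark block.

Request:
{"fn": "arm_command", "kwargs": {"series": "0 0 0.002 -0.001 -0.02 0 0.07;0 0 0.002 0 -0.025 0 0.07;0 0 0 0 -0.03 0 0.07;0 0 0 0 -0.02 0 0.07;0 0 0 0 0 0 0.07"}}

```text
time: 11.55
tool_pos: [0.5353, 0.0066, 0.1873]
ee_rot: [-1.57, 0.004, 0.1]
wrist_force: [-0.4, 0.5, -0.3]
width: 0.0698
```

```bash
python3 - <<'E'
from h import *
plan([.421,-.261,.15],-.17,10,.07)
E
```

```text
pos [0.5353 0.0066 0.1873] yaw 0.1 t 11.55 w 0.0698 F [-0.4  0.5 -0.3]
0 0.027 -0.0004 -0.014 0.0038 -0.0255 0.07;0 0.027 -0.0004 -0.0133 0.0038 -0.0258 0.07;0 0.027 -0.0004 -0.0126 0.0038 -0.0262 0.07;0 0.027 -0.0004 -0.0119 0.0038 -0.0265 0.07;0 0.027 -0.0004 -0.0112 0.0038 -0.0268 0.07;0 0.027 -0.0004 -0.0105 0.0037 -0.0271 0.07;0 0.027 -0.0004 -0.0097 0.0037 -0.0274 0.07;0 0.027 -0.0004 -0.009 0.0037 -0.0277 0.07;0 0.027 -0.0004 -0.0083 0.0037 -0.0279 0.07;0 0.027 -0.0004 -0.0075 0.0037 -0.0281 0.07
per row mm 29.333114436665944 deg 1.54957659878781
```

Request:
{"fn": "arm_command", "kwargs": {"series": "0 0.027 0 -0.014 0.002 -0.0255 0.07;0 0.027 0 -0.013 0.002 -0.026 0.07;0 0.027 0 -0.0125 0.002 -0.026 0.07;0 0.027 0 -0.012 0.002 -0.0265 0.07;0 0.027 0 -0.011 0.002 -0.027 0.07;0 0.027 0 -0.0105 0.002 -0.027 0.07;0 0.027 0 -0.01 0.002 -0.0275 0.07;0 0.027 0 -0.009 0.002 -0.0275 0.07;0 0.027 0 -0.008 0.002 -0.026 0.07;0 0 0 0 0 0 0.07;0 0 0 0 0 0 0.07"}}

```text
time: 12.65
tool_pos: [0.4244, -0.2371, 0.1542]
ee_rot: [-1.565, 0.019, -0.15]
wrist_force: [0.3, 0.3, 0.8]
width: 0.0701
```

```bash
python3 - <<'E'
from h import *
plan([.421,-.261,.13],-.17,2,.07)
p=robot.camera_params('wrist');im=robot.snapshot('wrist');cv2.imwrite('pics/m.png',im)
print(proj(p,[.421,-.261,.024]))
E
```

```text
pos [ 0.4244 -0.2371  0.1542] yaw -0.15 t 12.65 w 0.0701 F [0.3 0.3 0.8]
-0.003 0.0102 -0.0096 0.0004 0.012 -0.0121 0.07;-0.003 0.0102 -0.0096 0.0004 0.012 -0.0121 0.07
per row mm 17.084965662905052 deg 0.8195888539417012
[256.7071112  207.69008239]
```

View pics/m.png

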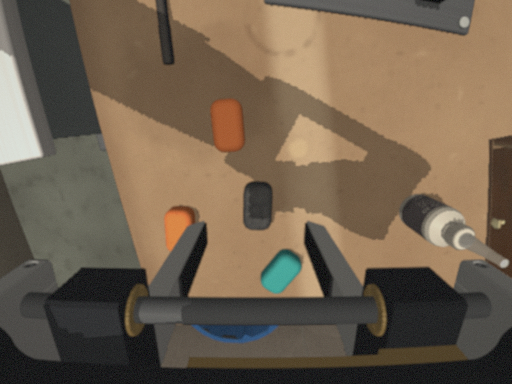

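The dark block is at (257,206), predicted (257,208), aligned with the jaws, with the orange blocks at (227,125) and (180,230) and the teal one at (282,270). Approaching.

Request:
{"fn": "arm_command", "kwargs": {"series": "-0.003 0.007 -0.01 0 0.012 -0.012 0.07;-0.003 0.007 -0.01 0 0.012 -0.011 0.07;0 0 0 0 0 0 0.07;0 0 0 0 0 0 0.07"}}

```text
time: 13.1
tool_pos: [0.4228, -0.2556, 0.129]
ee_rot: [-1.569, -0.002, -0.156]
wrist_force: [-0.2, 0.7, -0.4]
width: 0.0703
```

```bash
python3 - <<'E'
from h import *
plan([.421,-.260,.05],-.165,4,.07)
p=robot.camera_params('wrist');im=robot.snapshot('wrist');cv2.imwrite('pics/n.png',cv2.resize(im[140:260,180:340],(800,600),interpolation=cv2.INTER_CUBIC))
print(proj(p,[.421,-.260,.024]))
m=im[150:235,225:295].max(2)<75
n,l,s,c=cv2.connectedComponentsWithStats(m.astype(np.uint8));print(s,c+[225,150])
E
```

```text
pos [ 0.4228 -0.2556  0.129 ] yaw -0.156 t 13.1 w 0.0703 F [-0.2  0.7 -0.4]
-0.0005 0.0022 0.0004 -0.0003 0.0197 -0.0012 0.07;-0.0005 0.0022 0.0004 -0.0003 0.0197 -0.0012 0.07;-0.0005 0.0022 0.0004 -0.0003 0.0197 -0.0012 0.07;-0.0005 0.0022 0.0004 -0.0003 0.0197 -0.0012 0.07
per row mm 19.779981964815484 deg 0.1337510916386582
[253.25506203 197.71075429]
[[   0    0   70   85 4456]
 [  14   20   31   53 1494]] [[261.28635548 190.75336625]
 [254.17202142 195.71820616]]
```

View pics/n.png

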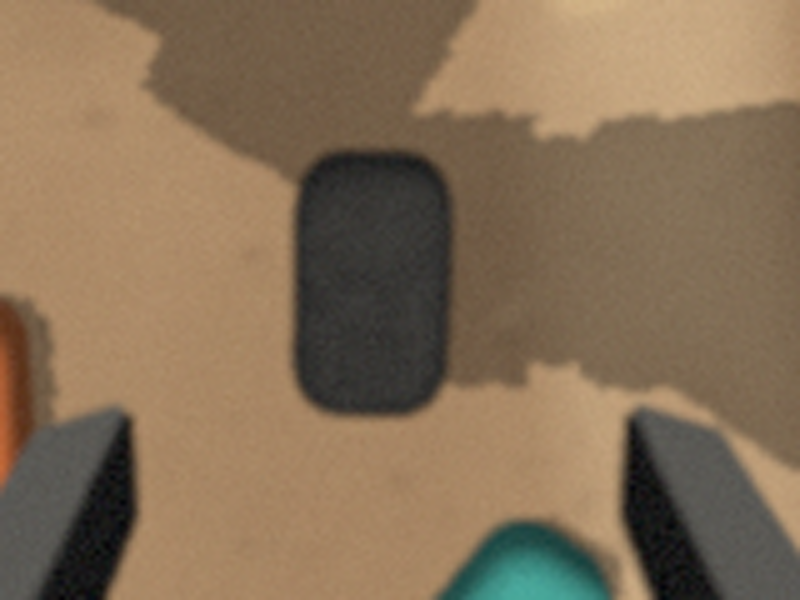

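Block square to the jaws. Descending.

Request:
{"fn": "arm_command", "kwargs": {"series": "0 0.002 0 0 0.02 -0.001 0.07;0 0.002 0 0 0.02 -0.001 0.07;0 0.002 0 0 0.02 -0.001 0.07;0 0.002 0 0 0.02 -0.001 0.07;0 0 0 0 0 0 0.07;0 0 0 0 0 0 0.07"}}

```text
time: 13.75
tool_pos: [0.4281, -0.2571, 0.0527]
ee_rot: [-1.572, -0.011, -0.156]
wrist_force: [0.3, -0.0, 0.6]
width: 0.0703
```

```bash
python3 - <<'E'
from h import *
plan([.421,-.260,.012],-.165,3,.07)
E
```

```text
pos [ 0.4281 -0.2571  0.0527] yaw -0.156 t 13.75 w 0.0703 F [ 0.3 -0.   0.6]
0.0004 0.0029 0.0037 -0.0023 0.0135 -0.0013 0.07;0.0004 0.0029 0.0037 -0.0023 0.0136 -0.0013 0.07;0.0004 0.0029 0.0037 -0.0022 0.0136 -0.0013 0.07
per row mm 13.804386270761013 deg 0.2683114988779209
```

Request:
{"fn": "arm_command", "kwargs": {"series": "0 0.003 0.005 -0.004 0.013 -0.0015 0.07;0 0.003 0.005 -0.003 0.013 -0.0015 0.07;0 0.002 0.004 -0.002 0.01 -0.001 0.07;0 0 0 0 0 0 0.07;0 0 0 0 0 0 0.07"}}

```text
time: 14.25
tool_pos: [0.4199, -0.2607, 0.0169]
ee_rot: [-1.574, -0.0, -0.164]
wrist_force: [-0.3, 0.6, 0.1]
width: 0.0701
```

```bash
python3 - <<'E'
from h import *
plan([.421,-.260,.012],-.165,1,.07)
E
```

```text
pos [ 0.4199 -0.2607  0.0169] yaw -0.164 t 14.25 w 0.0701 F [-0.3  0.6  0.1]
0.0036 0.0009 0.0005 0.0009 0.0049 0.0009 0.07
```

Request:
{"fn": "arm_command", "kwargs": {"series": "0.003 0 0 0.001 0.005 0.001 0.07;0 0 0 0 0 0 0.07;0 0 0 0 0 0 0.07"}}

```text
time: 14.55
tool_pos: [0.4216, -0.2603, 0.0121]
ee_rot: [-1.572, -0.002, -0.164]
wrist_force: [0.2, 0.3, -0.3]
width: 0.0699
```

```bash
python3 - <<'E'
from h import *
plan([.421,-.260,.012],-.165,1,.07)
a=robot.snapshot('side')
cv2.imwrite('pics/o.png',cv2.resize(a[90:210,240:360],(600,600),interpolation=cv2.INTER_CUBIC))
E
```

```text
pos [ 0.4216 -0.2603  0.0121] yaw -0.164 t 14.55 w 0.0699 F [ 0.2  0.3 -0.3]
0.0009 0.0006 0.0017 -0.0007 0.0001 0.0002 0.07
```

View pics/o.png

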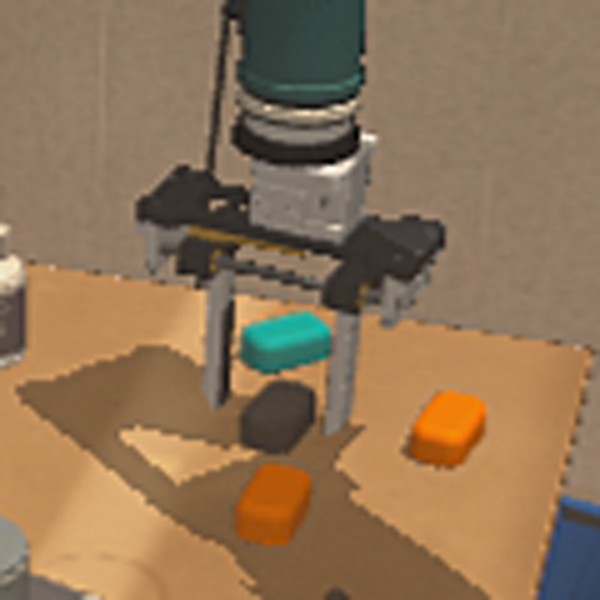

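The fingers straddle the dark block (crop (280,415)), clear of the others. Closing.

Request:
{"fn": "arm_command", "kwargs": {"series": "0 0 0 0 0 0 0.034;0 0 0 0 0 0 0.03;0 0 0 0 0 0 0.03;0 0 0 0 0 0 0.03;0 0 0 0 0 0 0.03;0 0 0 0 0 0 0.03;0 0 0 0 -0.015 0 0.03;0 0 0 0 -0.03 0 0.03;0 0 0 0 -0.035 0 0.03;0 0 0 0 -0.035 0 0.03;0 0 0 0 -0.035 0 0.03;0 0 0 0 0 0 0.03"}}

```text
time: 15.8
tool_pos: [0.4199, -0.2589, 0.1651]
ee_rot: [-1.569, 0.004, -0.164]
wrist_force: [0.5, -0.9, -0.7]
width: 0.034
```

```bash
python3 - <<'E'
from h import *
plan([.5355,.0065,.18],0.0,11,.03)
a=robot.snapshot('side')
cv2.imwrite('pics/q.png',cv2.resize(a[90:240,180:360],(720,600),interpolation=cv2.INTER_CUBIC))
E
```

```text
pos [ 0.4199 -0.2589  0.1651] yaw -0.164 t 15.8 w 0.034 F [ 0.5 -0.9 -0.7]
-0.0002 -0.0149 -0.0003 0.0064 -0.0013 0.0255 0.03;-0.0002 -0.0149 -0.0003 0.0068 -0.0013 0.0254 0.03;-0.0002 -0.0149 -0.0003 0.0072 -0.0013 0.0253 0.03;-0.0002 -0.0149 -0.0003 0.0076 -0.0013 0.0252 0.03;-0.0002 -0.0149 -0.0003 0.0079 -0.0013 0.0251 0.03;-0.0002 -0.0149 -0.0003 0.0083 -0.0013 0.025 0.03;-0.0002 -0.0149 -0.0003 0.0087 -0.0013 0.0248 0.03;-0.0002 -0.0149 -0.0003 0.009 -0.0013 0.0247 0.03;-0.0002 -0.0149 -0.0003 0.0094 -0.0013 0.0246 0.03;-0.0002 -0.0149 -0.0003 0.0098 -0.0013 0.0244 0.03;-0.0002 -0.0149 -0.0003 0.0101 -0.0013 0.0243 0.03
per row mm 26.348109558764275 deg 0.8561006256660282
```

View pics/q.png

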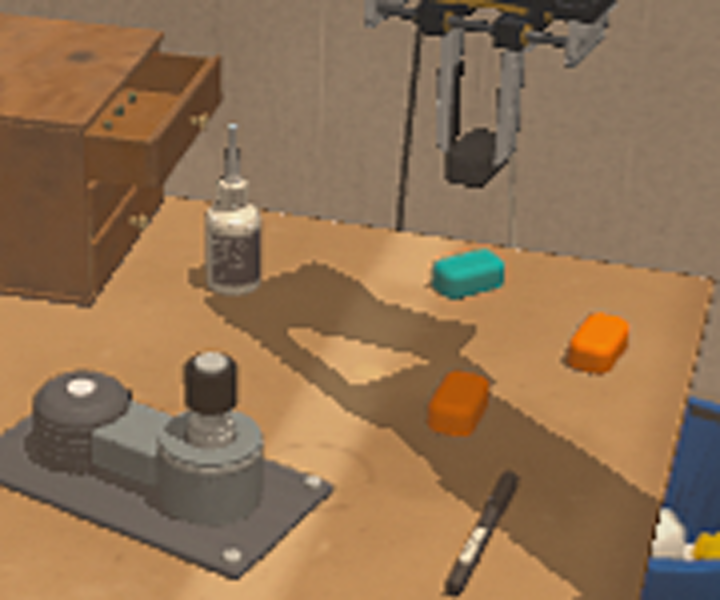

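Block held (its lower half below the fingertips), arbor standing upright in the spindle. Carrying the block over at constant yaw.

```bash
python3 - <<'E'
from h import *
plan([.5355,.0065,.18],-.164,9,.03)
E
```

```text
pos [ 0.4187 -0.258   0.1622] yaw -0.164 t 15.85 w 0.0343 F [ 0.1  0.1 -0.4]
-0.0005 -0 -0.0009 0.008 -0.0019 0.0311 0.03;-0.0005 -0 -0.0009 0.008 -0.0019 0.0311 0.03;-0.0005 -0 -0.0009 0.008 -0.0019 0.0311 0.03;-0.0005 -0 -0.0009 0.008 -0.0019 0.0311 0.03;-0.0005 -0 -0.0009 0.008 -0.0019 0.0311 0.03;-0.0005 -0 -0.0009 0.008 -0.0019 0.0311 0.03;-0.0005 -0 -0.0009 0.008 -0.0019 0.0311 0.03;-0.0005 -0 -0.0009 0.008 -0.002 0.0311 0.03;-0.0005 -0 -0.0009 0.008 -0.002 0.0311 0.03
per row mm 32.18310546586617 deg 0.058579288945168034
```

Request:
{"fn": "arm_command", "kwargs": {"series": "0 0 0 0 -0.02 0 0.03;0 0 0 0.008 -0.004 0.031 0.03;0 0 0 0.008 -0.003 0.031 0.03;0 0 0 0.008 -0.003 0.031 0.03;0 0 0 0.008 -0.003 0.031 0.03;0 0 0 0 0 0 0.03"}}

```text
time: 16.45
tool_pos: [0.4676, -0.1357, 0.1834]
ee_rot: [-1.559, 0.027, -0.169]
wrist_force: [-0.4, 0.1, -0.6]
width: 0.0341
```

```bash
python3 - <<'E'
from h import *
plan([.5355,.0065,.185],-.164,5,.03)
E
```

```text
pos [ 0.4676 -0.1357  0.1834] yaw -0.169 t 16.45 w 0.0341 F [-0.4  0.1 -0.6]
-0.0024 -0.001 -0.0055 0.0086 -0.0002 0.0303 0.03;-0.0024 -0.001 -0.0055 0.0086 -0.0002 0.0303 0.03;-0.0024 -0.001 -0.0055 0.0087 -0.0002 0.0303 0.03;-0.0024 -0.001 -0.0055 0.0087 -0.0003 0.0303 0.03;-0.0024 -0.001 -0.0055 0.0087 -0.0003 0.0303 0.03
per row mm 31.52378820469287 deg 0.3452646743264895
```

Request:
{"fn": "arm_command", "kwargs": {"series": "-0.003 0 -0.006 0.009 -0.002 0.03 0.03;-0.003 0 -0.006 0.009 -0.002 0.03 0.03;-0.003 0 -0.006 0.009 -0.002 0.028 0.03;-0.003 0 -0.006 0.009 -0.002 0.025 0.03;0 0 0 0 0 0 0.03;0 0 0 0 0 0 0.03"}}

```text
time: 17.05
tool_pos: [0.5179, -0.0293, 0.1777]
ee_rot: [-1.575, 0.025, -0.171]
wrist_force: [0.1, 0.4, -0.3]
width: 0.0346
```

```bash
python3 - <<'E'
from h import *
plan([.5355,.0065,.17],-.164,3,.03)
E
```

```text
pos [ 0.5179 -0.0293  0.1777] yaw -0.171 t 17.05 w 0.0346 F [ 0.1  0.4 -0.3]
0.0012 -0.0023 -0.0082 0.0038 0.0024 0.0128 0.03;0.0012 -0.0023 -0.0082 0.0038 0.0025 0.0127 0.03;0.0012 -0.0023 -0.0082 0.0038 0.0025 0.0127 0.03
per row mm 13.52932000214272 deg 0.4955354461653181
```

Request:
{"fn": "arm_command", "kwargs": {"series": "0.001 -0.002 -0.01 0.004 0 0.013 0.03;0.001 -0.002 -0.01 0.004 0 0.013 0.03;0.001 -0.002 -0.008 0.004 0 0.012 0.03;0 0 0 0 0 0 0.03;0 0 0 0 0 0 0.03"}}

```text
time: 17.55
tool_pos: [0.5358, 0.006, 0.175]
ee_rot: [-1.572, -0.002, -0.169]
wrist_force: [-0.4, -0.1, 0.1]
width: 0.0344
```

```bash
python3 - <<'E'
from h import *
plan([.5355,.0065,.15],-.164,3,.03)
a=robot.snapshot('side')
cv2.imwrite('pics/r.png',cv2.resize(a[110:230,170:290],(600,600),interpolation=cv2.INTER_CUBIC))
E
```

```text
pos [0.5358 0.006  0.175 ] yaw -0.169 t 17.55 w 0.0344 F [-0.4 -0.1  0.1]
0.0006 -0.0016 0.0005 -0.0002 0.0083 0.0002 0.03;0.0006 -0.0016 0.0005 -0.0001 0.0083 0.0002 0.03;0.0006 -0.0016 0.0005 -0.0001 0.0083 0.0002 0.03
per row mm 8.335959237033844 deg 0.10385184308920144
```

View pics/r.png

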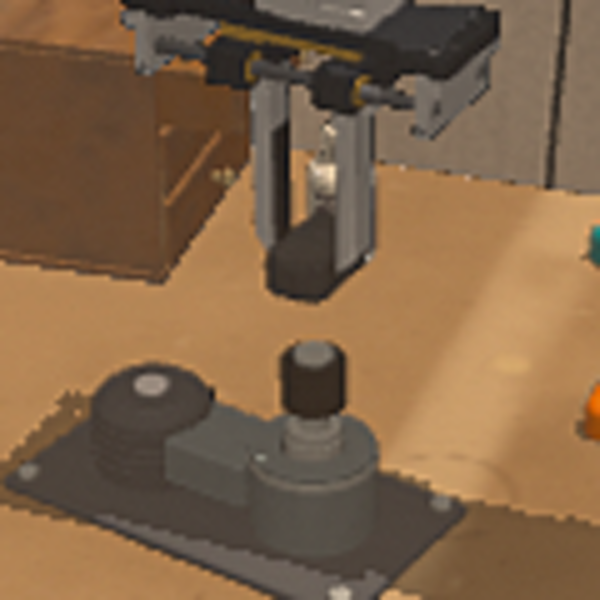

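The block hangs centred above the cap (318,300 against the cap at 313,352). Lowering onto it.

Request:
{"fn": "arm_command", "kwargs": {"series": "0 0 0 0 0.012 0 0.03;0 0 0 0 0.012 0 0.03;0 0 0 0 0.008 0 0.03;0 0 0 0 0.004 0 0.03;0 0 0 0 0 0 0.03"}}

```text
time: 18.1
tool_pos: [0.5349, 0.0048, 0.1348]
ee_rot: [-1.573, 0.0, -0.171]
wrist_force: [0.5, 0.3, -0.2]
width: 0.0345
```

Request:
{"fn": "arm_command", "kwargs": {"series": "0 0 0 0 0.003 0 0.03;0 0 0 0 0.003 0 0.03"}}

```text
time: 18.3
tool_pos: [0.5354, 0.0046, 0.13]
ee_rot: [-1.573, -0.001, -0.171]
wrist_force: [-3.0, 0.8, 8.6]
width: 0.0339
```

```bash
python3 - <<'E'
from h import *
plan([.5355,.0065,.124],-.164,1,.03)
E
```

```text
pos [0.5354 0.0046 0.13  ] yaw -0.171 t 18.3 w 0.0339 F [-3.   0.8  8.6]
0.0021 -0.0069 0.0013 -0.0002 0.006 0.0019 0.03
```

Contact at TCP z = 0.130, as predicted (8.6 N). Pressing down.

Request:
{"fn": "arm_command", "kwargs": {"series": "0 0 0 0 0.003 0.0005 0.03;0 0 0 0 0.003 0.0005 0.03"}}

```text
time: 18.5
tool_pos: [0.5362, 0.005, 0.129]
ee_rot: [-1.574, -0.005, -0.171]
wrist_force: [-3.3, -0.0, 9.8]
width: 0.0342
```

Request:
{"fn": "arm_command", "kwargs": {"series": "0 0 0.004 -0.001 0.005 0.0005 0.03;0 0 0 0 0.005 0 0.03"}}

```text
time: 18.7
tool_pos: [0.5364, 0.0048, 0.126]
ee_rot: [-1.575, -0.007, -0.171]
wrist_force: [-4.8, 0.1, 11.5]
width: 0.0343
```

Request:
{"fn": "arm_command", "kwargs": {"series": "0.003 0 0.006 -0.001 0.005 0.001 0.03;0 0 0.002 -0.001 0.005 0 0.03"}}

```text
time: 18.9
tool_pos: [0.536, 0.0049, 0.1248]
ee_rot: [-1.574, -0.007, -0.171]
wrist_force: [-6.6, -0.5, 18.8]
width: 0.0339
```

```bash
python3 - <<'E'
from h import *
plan([.5355,.0065,.124],-.164,1,.03)
a=robot.snapshot('side')
cv2.imwrite('pics/s.png',cv2.resize(a[130:230,180:280],(600,600),interpolation=cv2.INTER_CUBIC))
E
```

```text
pos [0.536  0.0049 0.1248] yaw -0.171 t 18.9 w 0.0339 F [-6.6 -0.5 18.8]
0.0034 -0.0073 0.0068 -0.0008 0.0008 0.0015 0.03
```

View pics/s.png

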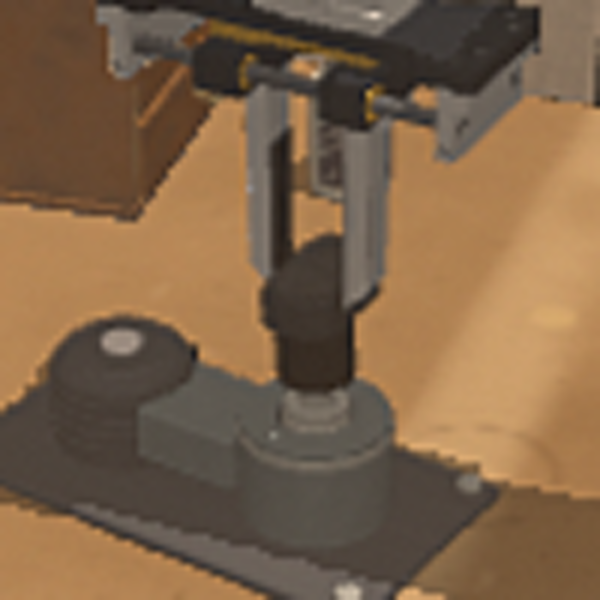

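Force is 18.8 N at TCP 0.125 and the collar has moved down towards the housing top. Pressing harder to reach the stop.

Request:
{"fn": "arm_command", "kwargs": {"series": "0.002 0 0.005 -0.001 0.006 0.0005 0.03;0 0 0.002 -0.001 0.006 0 0.03;0 0 0 0 0.006 0 0.03"}}

```text
time: 19.25
tool_pos: [0.5374, 0.0045, 0.1252]
ee_rot: [-1.573, -0.016, -0.171]
wrist_force: [-7.5, 0.4, 20.5]
width: 0.034
```

```bash
python3 - <<'E'
from h import *
plan([.5355,.0065,.124],-.164,1,.03)
a=robot.snapshot('side')
cv2.imwrite('pics/s2.png',cv2.resize(a[160:230,190:270],(800,700)[:2],interpolation=cv2.INTER_CUBIC)[:600])
S=robot.camera_params('side')
for z in(.066,.06):
  print(z,[proj(S,[.5355,.0065,z+d]).round(1) for d in(0,.006,.02)])
E
```

```text
pos [0.5374 0.0045 0.1252] yaw -0.171 t 19.25 w 0.034 F [-7.5  0.4 20.5]
0.0024 -0.0072 0.0164 -0.0022 0.0012 0.0017 0.03
0.066 [array([232.6, 196.7]), array([232.6, 194.8]), array([232.5, 190.4])]
0.06 [array([232.6, 198.5]), array([232.6, 196.7]), array([232.6, 192.3])]
```

View pics/s2.png

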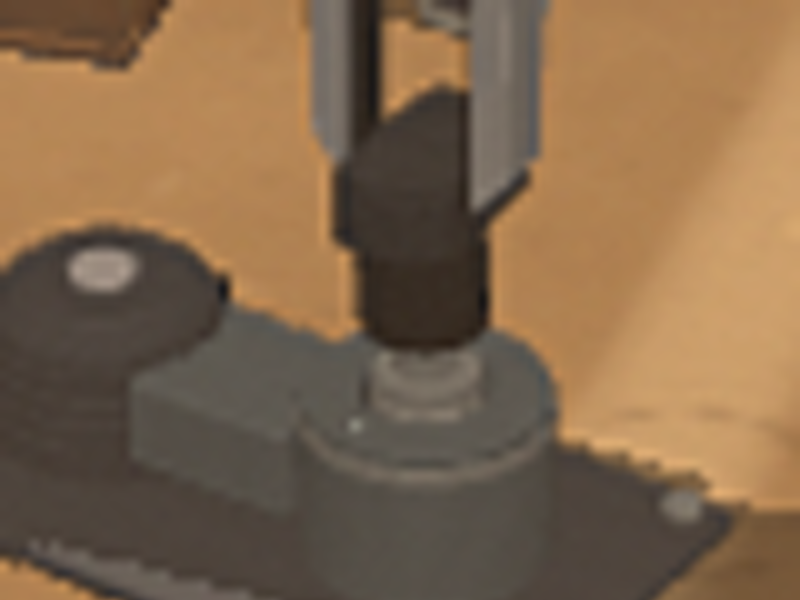

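Drum bottom edge moved from about row 193 to 195 (6 mm would be 1.8 px), so it looks nearly or fully down. One firmer push with the tilt corrected.

Request:
{"fn": "arm_command", "kwargs": {"series": "0.002 0 0.016 -0.003 0.006 0.001 0.03;0.001 0 0.012 -0.003 0.01 0.001 0.03;0 0 0.008 -0.002 0.012 0 0.03"}}

```text
time: 19.6
tool_pos: [0.537, 0.0046, 0.1245]
ee_rot: [-1.574, -0.01, -0.172]
wrist_force: [-13.0, 0.8, 40.3]
width: 0.0345
```

```bash
python3 - <<'E'
from h import *
plan([.5355,.0065,.124],-.164,1,.03)
E
```

```text
pos [0.537  0.0046 0.1245] yaw -0.172 t 19.6 w 0.0345 F [-13.    0.8  40.3]
0.0031 -0.0075 0.0101 -0.0018 0.0005 0.0016 0.03
```

40 N with no further travel, well above the 16 N sleeve friction, so the sleeve is on its stop. Lifting off.

Request:
{"fn": "arm_command", "kwargs": {"series": "0 0 0 0 -0.004 0 0.03;0 0 0.004 0 -0.01 0 0.03;0 0 0 0 -0.02 0 0.03;0 0 0 0 -0.03 0 0.03;0 0 0 0 0 0 0.03"}}

```text
time: 20.1
tool_pos: [0.5384, 0.0047, 0.1968]
ee_rot: [-1.573, -0.015, -0.172]
wrist_force: [0.6, 0.1, 0.4]
width: 0.0342
```

```bash
python3 - <<'E'
from h import *
a=robot.snapshot('side');cv2.imwrite('pics/tside.png',a)
S=robot.camera_params('side')
cv2.imwrite('pics/t.png',cv2.resize(a[120:230,180:290],(600,600),interpolation=cv2.INTER_CUBIC))
for z in(.118,.112): print(z,proj(S,[.5355,.0065,z]))
sub=a[170:190,222:244].min(2); m=(sub>110); n,l,s,c=cv2.connectedComponentsWithStats(m.astype(np.uint8)); print(s,c+[222,170])
b=cv2.imread('pics/iside.png')
plan([.42,-.26,.17],-.164,9,.03)
E
```

```text
0.118 [232.42716788 180.17484624]
0.112 [232.44805671 182.11450413]
[[  0   0  22  20 440]] [[232.5 179.5]]
pos [0.5372 0.0047 0.194 ] yaw -0.172 t 20.15 w 0.0342 F [-0.7  0.8 -1.3]
0.0003 -0.0008 0.0012 -0.0078 0.0027 -0.0312 0.03;0.0003 -0.0008 0.0012 -0.0079 0.0027 -0.0312 0.03;0.0003 -0.0008 0.0012 -0.0079 0.0027 -0.0312 0.03;0.0003 -0.0008 0.0012 -0.0079 0.0027 -0.0312 0.03;0.0003 -0.0008 0.0012 -0.0079 0.0027 -0.0312 0.03;0.0003 -0.0008 0.0012 -0.008 0.0027 -0.0312 0.03;0.0003 -0.0008 0.0012 -0.008 0.0027 -0.0312 0.03;0.0003 -0.0008 0.0012 -0.008 0.0027 -0.0312 0.03;0.0003 -0.0008 0.0012 -0.008 0.0027 -0.0312 0.03
per row mm 32.279868452157395 deg 0.084318927869026
```

View pics/t.png

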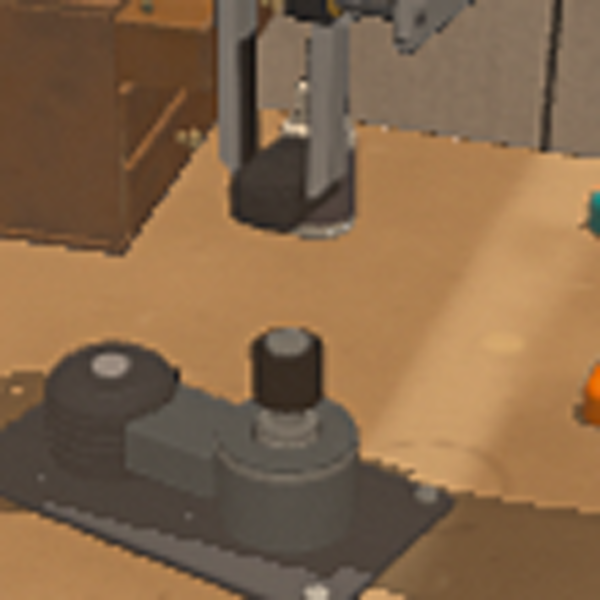

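The cap is now at (232.6,182.9) against 180.5 before; the prediction for fully down is 182.1. So the sleeve is down and the arbor upright. Taking the block back.

Request:
{"fn": "arm_command", "kwargs": {"series": "0 0 0.008 -0.008 0 -0.031 0.03;0 0 0.002 -0.008 0 -0.031 0.03;0 0 0.001 -0.008 0 -0.031 0.03;0 0 0.001 -0.008 0 -0.031 0.03;0 0 0.001 -0.008 0 -0.031 0.03;0 0 0.001 -0.008 0 -0.031 0.03;0 0 0.001 -0.008 0 -0.031 0.03;0 0 0.001 -0.008 0 -0.03 0.03;0 0 0 0 0 0 0.03;0 0 0 0 0 0 0.03"}}

```text
time: 21.15
tool_pos: [0.4213, -0.2315, 0.1719]
ee_rot: [-1.563, 0.04, -0.168]
wrist_force: [-0.1, 0.1, 0.2]
width: 0.0346
```

```bash
python3 - <<'E'
from h import *
plan([.42,-.26,.08],-.164,5,.03)
a=robot.snapshot('side')
cv2.imwrite('pics/u.png',cv2.resize(a[90:220,220:360],(646,600),interpolation=cv2.INTER_CUBIC))
cv2.imwrite('pics/uw.png',robot.snapshot('wrist'))
E
```

```text
pos [ 0.4213 -0.2315  0.1719] yaw -0.168 t 21.15 w 0.0346 F [-0.1  0.1  0.2]
-0.0016 -0.0009 -0.0081 0.0014 0.0183 -0.0058 0.03;-0.0016 -0.0009 -0.0081 0.0013 0.0183 -0.0058 0.03;-0.0016 -0.0009 -0.0081 0.0011 0.0183 -0.0057 0.03;-0.0016 -0.0009 -0.0081 0.001 0.0184 -0.0057 0.03;-0.0016 -0.0009 -0.0081 0.0008 0.0184 -0.0057 0.03
per row mm 19.251035099562735 deg 0.47467923872438267
```

View pics/u.png

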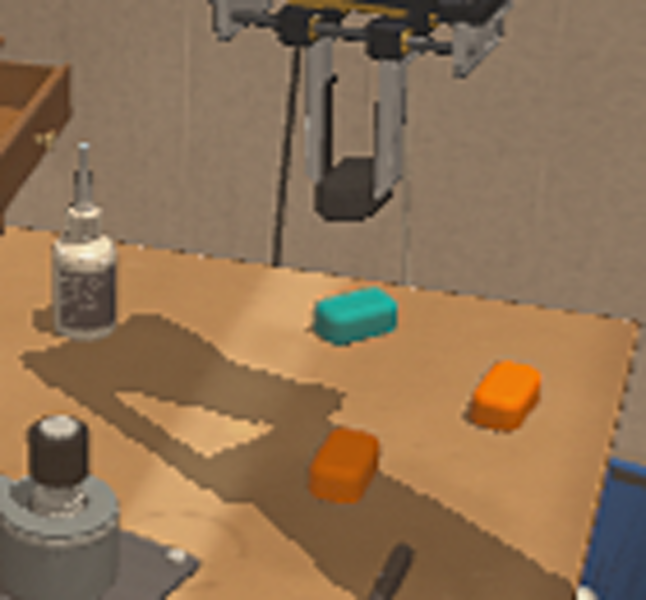

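View pics/uw.png

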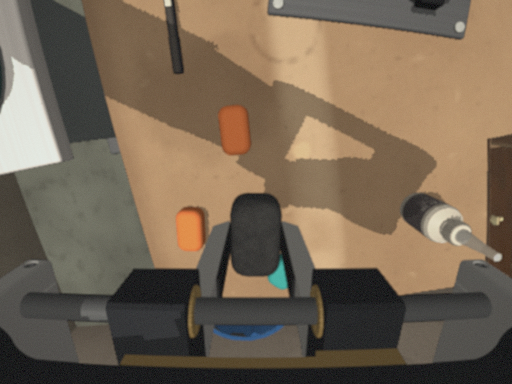

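The block is still squarely held and the way is clear: the gap between the orange (345,465) and teal (355,315) blocks in the side crop. Lowering.

Request:
{"fn": "arm_command", "kwargs": {"series": "-0.002 0 -0.01 0.001 0.018 -0.0065 0.03;-0.002 0 -0.01 0.001 0.018 -0.0065 0.03;-0.002 0 -0.008 0.001 0.018 -0.006 0.03;-0.001 0 -0.008 0.001 0.018 -0.006 0.03;-0.001 0 -0.006 0.001 0.018 -0.006 0.03;0 0 0 0 0 0 0.03;0 0 0 0 0 0 0.03"}}

```text
time: 21.95
tool_pos: [0.4249, -0.2541, 0.0789]
ee_rot: [-1.569, -0.005, -0.152]
wrist_force: [-0.4, -0.6, 0.3]
width: 0.0341
```

```bash
python3 - <<'E'
from h import *
plan([.421,-.26,.03],-.164,4,.03)
E
```

```text
pos [ 0.4249 -0.2541  0.0789] yaw -0.152 t 21.95 w 0.0341 F [-0.4 -0.6  0.3]
-0.0006 0.003 0.0014 -0.0008 0.0122 -0.0016 0.03;-0.0006 0.003 0.0014 -0.0008 0.0122 -0.0016 0.03;-0.0006 0.003 0.0014 -0.0008 0.0122 -0.0016 0.03;-0.0006 0.003 0.0014 -0.0007 0.0122 -0.0016 0.03
per row mm 12.347465789693256 deg 0.19228528966990088
```

Request:
{"fn": "arm_command", "kwargs": {"series": "0 0.003 0.001 -0.001 0.012 -0.0016 0.03;0 0.003 0.001 -0.001 0.012 -0.0016 0.03;0 0.003 0.001 -0.001 0.012 -0.0016 0.03;0 0.003 0.001 -0.001 0.012 -0.0016 0.03;0 0 0 0 0.004 0 0.03;0 0 0 0 0 0 0.03"}}

```text
time: 22.55
tool_pos: [0.4216, -0.2595, 0.0246]
ee_rot: [-1.57, -0.004, -0.163]
wrist_force: [0.8, 0.5, -0.4]
width: 0.0344
```

```bash
python3 - <<'E'
from h import *
plan([.421,-.26,.012],-.164,3,.03)
E
```

```text
pos [ 0.4216 -0.2595  0.0246] yaw -0.163 t 22.55 w 0.0344 F [ 0.8  0.5 -0.4]
-0.0004 0.0005 0.0014 -0.0002 0.0042 -0.0002 0.03;-0.0004 0.0005 0.0014 -0.0002 0.0042 -0.0002 0.03;-0.0004 0.0005 0.0014 -0.0002 0.0042 -0.0002 0.03
per row mm 4.208522073928833 deg 0.08594887517775286
```

Request:
{"fn": "arm_command", "kwargs": {"series": "0 0 0 0 0.004 0 0.03;0 0 0 0 0.004 0 0.03;0 0 0 0 0.003 0 0.03;0 0 0 0 0 0 0.03"}}

```text
time: 22.95
tool_pos: [0.4222, -0.26, 0.0134]
ee_rot: [-1.57, -0.006, -0.163]
wrist_force: [0.1, -0.6, 0.2]
width: 0.0341
```

Request:
{"fn": "arm_command", "kwargs": {"series": "0 0 0.003 0 0.002 0 0.03;0 0 0 0 0.001 0 0.03"}}

```text
time: 23.15
tool_pos: [0.4227, -0.2603, 0.0128]
ee_rot: [-1.571, -0.003, -0.163]
wrist_force: [-2.1, 1.6, 4.4]
width: 0.0342
```

Bench contact (4.4 N). Releasing, then rising.

Request:
{"fn": "arm_command", "kwargs": {"series": "0 0 0 0 0 0 0.045;0 0 0 0 0 0 0.06;0 0 0 0 0 0 0.07;0 0 0 0 0 0 0.07;0 0 0 0 0 0 0.07;0 0 0 0 -0.015 0 0.07;0 0 0 0 -0.03 0 0.07;0 0 0 0 -0.04 0 0.07;0 0 0 0 -0.04 0 0.07;0 0 0 0 -0.03 0 0.07;0 0 0 0 0 0 0.07;0 0 0 0 0 0 0.07"}}

```text
time: 24.35
tool_pos: [0.4212, -0.2595, 0.1706]
ee_rot: [-1.569, 0.0, -0.163]
wrist_force: [-0.1, 0.1, -1.3]
width: 0.0699
```

```bash
python3 - <<'E'
from h import *
plan([.421,-.26,.2],-.164,1,.07)
a=robot.snapshot('side');cv2.imwrite('pics/v.png',cv2.resize(a[130:330,170:350],(540,600),interpolation=cv2.INTER_CUBIC))
cv2.imwrite('pics/v2.png',cv2.resize(a[165:225,190:320],(800,369),interpolation=cv2.INTER_CUBIC))
w=robot.snapshot('wrist');cv2.imwrite('pics/vw.png',w)
S=robot.camera_params('side')
for t in('rubber_block','bottle','drum_arbor','cone_mid'):
    for r in robot.spot_in('side',t)[:4]:
        q=world(S,r['centre']);print(t,round(r['score'],2),q.round(3),proj(S,q).round())
E
```

```text
pos [ 0.4212 -0.2595  0.1706] yaw -0.163 t 24.35 w 0.0699 F [-0.1  0.1 -1.3]
-0.0018 0.0011 -0.0003 -0.0002 -0.0294 -0.0005 0.07
rubber_block 0.67 [ 0.422 -0.245  0.021] [294. 173.]
rubber_block 0.67 [ 0.398 -0.14   0.022] [294. 191.]
rubber_block 0.6 [ 0.313 -0.26   0.025] [329. 175.]
rubber_block 0.47 [ 0.435 -0.344  0.02 ] [296. 158.]
bottle 0.71 [ 0.621 -0.287  0.056] [238. 148.]
bottle 0.51 [0.576 0.021 0.014] [217. 213.]
drum_arbor 0.5 [0.536 0.017 0.096] [231. 189.]
cone_mid 0.56 [0.465 0.357 0.078] [209. 288.]
```

View pics/v.png

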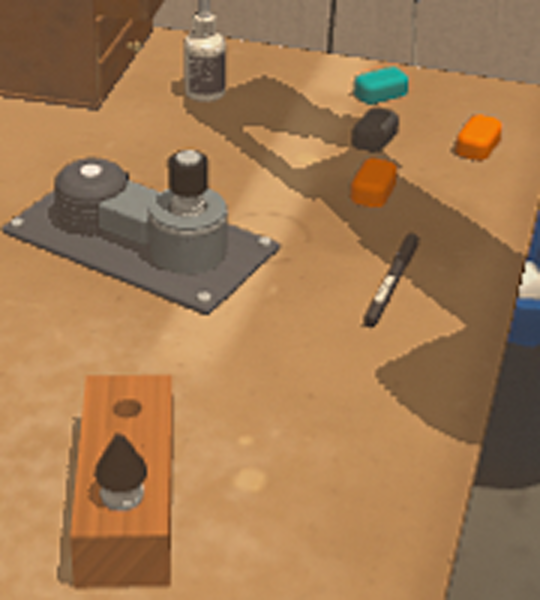

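View pics/v2.png

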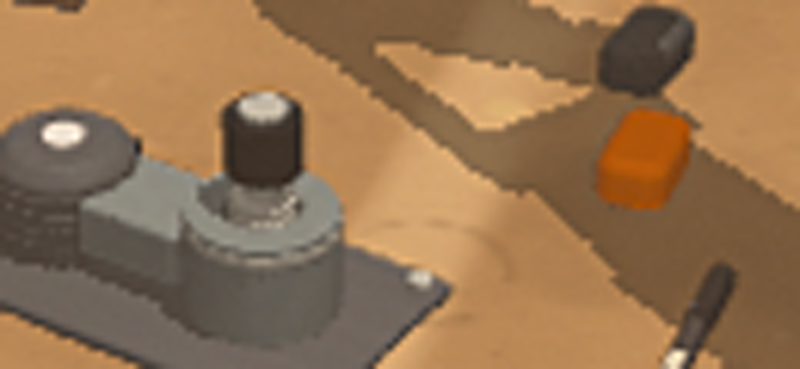

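View pics/vw.png

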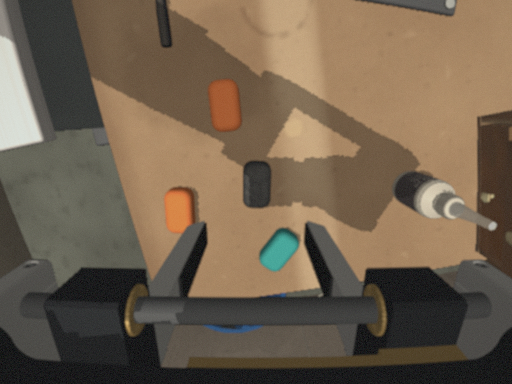

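```bash
python3 - <<'E'
from h import *
a=robot.snapshot('side');o=cv2.imread('pics/a_side.png')
f=lambda x:cv2.resize(x[160:205,275:315],(400,450),interpolation=cv2.INTER_CUBIC)
cv2.imwrite('pics/w.png',np.hstack([f(o),f(a)]))
w=cv2.imread('pics/vw.png');cv2.imwrite('pics/w2.png',cv2.resize(w[145:225,215:300],(638,600),interpolation=cv2.INTER_CUBIC))
E
```

```text
(no output)
```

View pics/w.png

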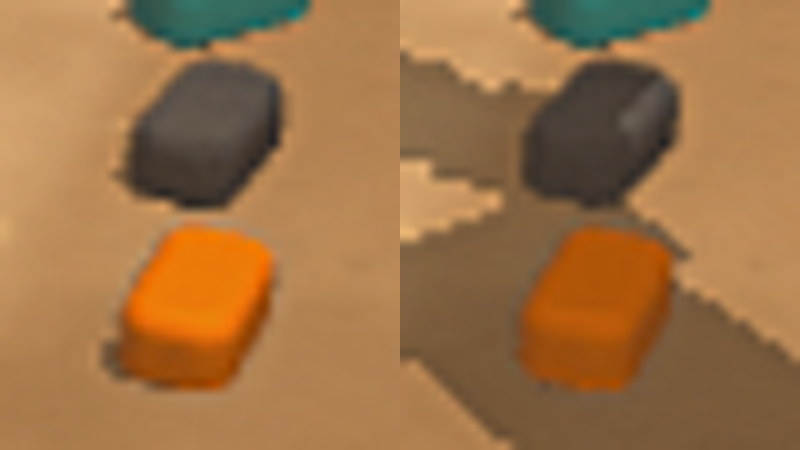

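View pics/w2.png

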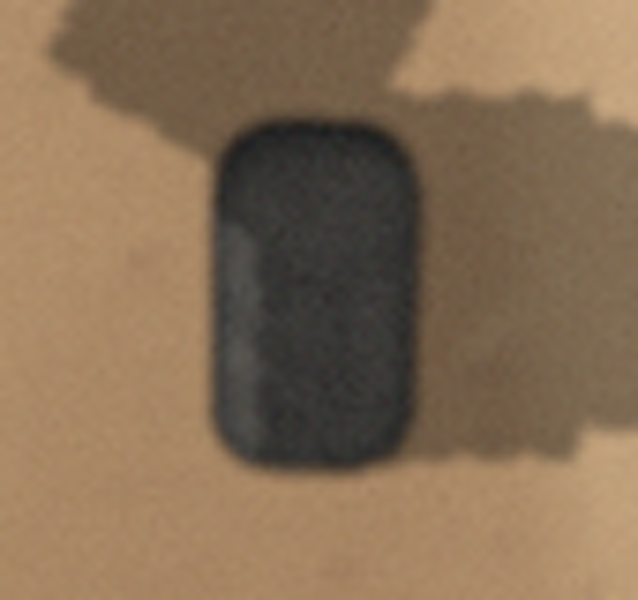

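The block is flat, with the same silhouette as at the start; the light strip is the edge of the gripper's shadow. The cap is still at (233,182.5), and the bottle and cone have not moved. Handing in.

```bash
python3 - <<'E'
from bench import robot
print(robot.get_obs()['time']); print(robot.close_job())
E
```

```text
24.7
the job is handed in; nothing more can be done
None
```

I set the drum arbor into the raised sleeve and let go. I then drove the sleeve down with the dark rubber block and laid the block back flat on the bench. I handed the job in at 24.7 s; no verdict is reported.

- **Arbor seated:** after release, the cap in the side view was at row 180.5, against 180.2 predicted for collar on rim with the sleeve raised.
- **Sleeve driven:** contact came at TCP z = 0.130 m and travel stopped at about 0.1245 m. The last push reached 40 N with no further travel, so I took that as the end stop. The cap then sat at row 182.5–182.9, against 182.1 predicted for fully down. One pixel is about 3 mm here, so the picture alone would not settle the last millimetre; the force and the arm's height back it up.
- **Block:** from the wrist and side pictures it lies flat where it started. Its light strip is only a shadow edge.
- **Bystanders:** the bottle was within 1 mm and the cone within about 1–2 mm of their first measured places.
- **Disagreements:** the wrist camera read about 2 px off the other two cameras. I allowed for this when placing the arbor and the block.

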